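# Comb liquorice sticks into the grooves of a drying tray

### The job

The liquorice sticks have been tipped into the corrugated drying tray and lie askew across its ridges. Take the rake from its rest and comb back and forth across the grooves until every stick lies down in a groove of its own, then lay the rake back in the notches of its rest and let go. The sticks are for food, so touch them with the rake only, and leave the other things on the bench where they stand.

Things in the scene. Friction and masses are not known exactly. Their poses are not given: they have to be found in the camera images.
- tray: fixed steel tray, 162 (x) by 270 mm (y), walls 42 mm high, 3 mm thick; origin at the centre of its underside, z up. Its floor is folded into twelve grooves running along the tray's x, centres at y = -121, -99 ... +121 mm (22 mm pitch), floors at z = 3 mm, 18 mm wide; the 11 upright ridges between them are 4 mm thick, their crests at z = 19 mm. A 5 mm bead runs round the outside of the rim
- stick1: one of four equal liquorice sticks, brown, round, 15 mm thick, round-ended, 120 mm long, 15 to 26 g; origin at its middle, x along it. At the start it lies aslant across the ridge crests. In a groove its centre is 10.5 mm above the tray's underside, its top at 18 mm; on the crests its centre is at 26.5 mm. Tine tips 1 to 3 mm above the crests sweep it along; higher they may wedge it
- stick2: one of four equal liquorice sticks, brown, round, 15 mm thick, round-ended, 120 mm long, 15 to 26 g; origin at its middle, x along it. At the start it lies aslant across the ridge crests. In a groove its centre is 10.5 mm above the tray's underside, its top at 18 mm; on the crests its centre is at 26.5 mm. Tine tips 1 to 3 mm above the crests sweep it along; higher they may wedge it
- stick3: one of four equal liquorice sticks, brown, round, 15 mm thick, round-ended, 120 mm long, 15 to 26 g; origin at its middle, x along it. At the start it lies aslant across the ridge crests. In a groove its centre is 10.5 mm above the tray's underside, its top at 18 mm; on the crests its centre is at 26.5 mm. Tine tips 1 to 3 mm above the crests sweep it along; higher they may wedge it
- stick4: one of four equal liquorice sticks, brown, round, 15 mm thick, round-ended, 120 mm long, 15 to 26 g; origin at its middle, x along it. At the start it lies aslant across the ridge crests. In a groove its centre is 10.5 mm above the tray's underside, its top at 18 mm; on the crests its centre is at 26.5 mm. Tine tips 1 to 3 mm above the crests sweep it along; higher they may wedge it
- rake: hand rake, 0.22 kg, origin midway along the row of tine tips, z up. Nine steel tines (round, 4 mm thick, 16 mm apart, 30 mm clear length) under a head bar 136 mm long along the rake's x, 9 mm wide, its top 38 mm above the tips; cranked neck; straight blue handle along the rake's y from y = 20 to 170 mm, 22 mm wide, 18 mm high, its centre line 65 mm above the tips
- rake_grip (a point): point on the handle's centre line at the rake's centre of mass, rake frame (0, 68, 65) mm: where to grip it, from above, fingers closing across the handle along the rake's x. A hard jam (over about 8 N at the tines) can tilt the rake in the grip
- rest: fixed steel rest for the rake; origin at the centre of its underside, z up. Base 70 by 100 by 4 mm; uprights 4 mm thick, 60 mm wide, at y = -36 and +36 mm, each with a notch: floor 66 mm above the bench, 31 mm wide (43 at the mouth), 18 mm deep. The handle lies along the rest's y in both, its grip point about midway, centre line 75 mm above the bench, head hanging free on the -y side
- jar: amber glass jar with steel lid, 76 mm across, 85 mm tall, standing; origin at the centre of its underside; leave it alone
- bottle: white plastic bottle, 52 mm across, 120 mm tall, standing; origin at the centre of its underside; leave it alone
- bowl: steel bowl, 90 mm across, 45 mm tall; origin at the centre of its underside; leave it alone
- mortar: small white mortar with its pestle in it, 68 mm across, 55 mm tall (pestle to 90 mm); origin at the centre of its underside; leave it alone
Not all that is in view belongs to the job. What is shaped like the rest but purple or yellow is not meant.

How it is judged:
By the outcome, as a careful person would: the job done as asked, in the order asked, and still so for the second after the job is handed in, with the robot touching nothing.
It also fails if it takes over 54 s, if anything falls off the work surface, if the arm or the gripper's body presses on something with over 40 N, if the wrist force passes 120 N, or if a joint passes its speed limit or range.

### The arm

A 6-joint arm with a two-finger parallel gripper is mounted at the origin on the work surface. World frame = base frame: x ahead of the robot, y to its left, z up, the work surface at z = 0. Lengths are in mm, angles in rad, forces in N, time in s.
With the tool pointing down it reaches from about 400 to 925 mm from the base axis. Payload 12.5 kg.
Tool frame: the origin (TCP) lies midway between the tips of the shut fingers; the grasp point (between the pads) lies 19 mm behind it; z points along the fingers, y is the direction in which the jaws open and shut (so a half turn about z gives the same grasp; the last joint's range is limited). The gripper opens to 95 mm and grips with 3 to 60 N. Pads are 20 mm wide; open, the fingers measure 119 mm over their backs; the gripper's body (75 mm by 180 mm) begins 59 mm behind the grasp point.
Start: joints at [1.106, 0.491, 1.559, -0, 1.092, -0.106], TCP at [219.454, 585.224, 214.661] pointing down, gripper open.
Joint ranges: [-3.1, 3.1], [-0.84, 2.19], [0.05, 2.79], [-1.13, 4.28], [0.06, 2.93], [-2.69, 2.69]. Speed limits (rad/s): [2.22, 2.22, 2.79, 3.14, 3.14, 3.14].

### API

Orientations are given as [roll, pitch, yaw] about the fixed x, y, z axes, in that order (R = Rz(yaw) Ry(pitch) Rx(roll)).
In Python, from cell import env gives the robot as it stands.
- The arm moves only by the tool drive_tool, never from a script. Its argument "increments" is a list of rows, each a list of 2 entries, a list of its own where there are three numbers: the shift along the tool's x, y, z as a fraction of full scale, then the turn, a rotation vector about the tool's x, y, z as a fraction of full scale. In form: [[[x, y, z], [ax, ay, az]], ...]. A call has 1 to 5 rows; each row shifts and turns the commanded pose from where the row before left it, along the tool's axes as they then stand; what a row does not reach is not made up. Full scale, the value 1, is 30 mm for a shift and 0.08 rad for a turn. A row lasts 1/12 s, in which the tool goes at most 41.7 mm and 7.16 degrees, less where a joint would pass 70% of its speed; a pose out of reach is approached as far as the arm can. A call with a number of a shift or a turn outside -1 to 1 is refused whole. A call with a gripper value outside its range is refused whole. "jaw" is the opening, from -1 (shut) to 1 (fully open), so that 0 is half open, set as the call begins (left out, the last holds). The fingers move at their own pace and stop on an object; the grip force is fixed at half the most. Time passes only in rows, so rows that do not move let the fingers close. It gives the time, the measured TCP pose, the force and the opening at its end, in the units of the state.
- env.state(): the state, without advancing time (a new reading comes with each control period).
- env.read_camera(name): name is "scene" or "top" or "wrist"; returns a dict with "pixels" (480x640x3 uint8, blue, green, red), "vertical_fov" (degrees; the focal length in pixels is half the picture's height over the tangent of half this angle, whatever the lens; pixels are square), "cx", "cy" (the principal point, pixels), "world_to_cam" (4x4, takes a point from world to camera coordinates). Camera axes: x right, y down, z forward; pixel columns grow to the right and rows downward; lengths in mm; the calibration is good to about 2 mm. The wrist camera is an equidistant fisheye: a pixel r from the principal point sees the ray r / f radians off the axis. A picture is of the moment at which its call begins. There is no depth.
- env.job_done(): hands the job in, once; it reports no verdict.
Trained networks look in a picture, given as the dict that the camera call returned (one of the last four; its "shot" number tells which), for a name from the list of things; names that differ only in an ending like _2 or _b are one class to them, and where a whole thing is asked for, a point or a joint stands for the part that bears it (a point fixed in the world has none). Each returns a list of dicts, best first, with "score" (0 to 1); they miss things now and then, are a little off and sometimes report something else, mostly with a low value. They report only what shows in the picture. A call takes as long as a camera call. They do not tell look-alikes from the thing itself.
- env.boxes_of(target, picture): "point" ([x, y, z] in mm, in world coordinates, good to about 4 mm: the middle of the surface that is visible of it).
- env.tip_of(target, picture): "point" ([x, y, z] in mm, in world coordinates, good to about 4 mm: a listed point, or the origin of a listed thing).
The state is a dict: "t": time; "joints": joint angles; "qvel": joint speeds; "tau": joint torques, N m; "eef_pos": TCP position; "tcp_rot": TCP orientation; "ft_force": force on the tool from outside, world axes, zero at the start; "moment": the same for the moment, N m; "opening": opening from 0.0 (shut) to 1.0 (fully open).
Only numpy, scipy, OpenCV 4.12 (cv2) and the standard library are available. Lean on these libraries where they do the work, as an engineer would, in place of code of your own. Each camera call takes 0.05 s, during which the arm holds its last target.

## Working session

There is one attempt and no reset: what is moved stays moved. The work goes in short steps, Python scripts to look and compute and a tool call to move; the robot and the scene stay as the last step left them, time stands still between calls to the robot, and variables do not carry over. Pictures are saved under pics/ and viewed, and the job is handed in when it is done.

Besides the shell and the picture viewer there is one more tool, called as name(argument=value, ...) on one line, values as JSON. drive_tool: Moves the arm, as the interface text tells. Its arguments: {"type":"object","properties":{"increments":{"type":"array","items":{"type":"array"}},"jaw":{"type":"number"}},"required":["increments"]}

```bash
mkdir -p pics; ls; python3 - <<'E'
from cell import env
import cv2
s=env.state(); print(s)
for n in ["scene","top","wrist"]:
    p=env.read_camera(n); cv2.imwrite(f"pics/a_{n}.png",p["pixels"]); print(n,p["vertical_fov"],p["cx"],p["cy"],p["world_to_cam"].round(3).tolist() if hasattr(p["world_to_cam"],'round') else p["world_to_cam"])
    if n!="wrist":
        for t in ["tray","rake","rest","stick1","jar","bottle","bowl","mortar","rake_grip"]:
            for f in (env.tip_of,):
                try: print(n,t,[( [round(float(v)) for v in d["point"]],round(d["score"],2)) for d in f(t,p)])
                except Exception as e: print(t,e)
E
```

```text
pics
{'t': 0.0, 'joints': array([ 1.10641698e+00,  4.91560235e-01,  1.55944659e+00,  4.30554181e-06,
        1.09169080e+00, -1.05571459e-01]), 'qvel': array([ 0.00035505, -0.00020895, -0.00101316, -0.00056516,  0.00059042,
       -0.00140334]), 'tau': array([ 7.47690046e-04, -6.12641215e+01, -2.58191121e+01,  6.93251984e-02,
        4.81964636e-02, -9.72591351e-05]), 'eef_pos': array([219.32687544, 584.99638056, 214.06231257]), 'tcp_rot': array([-3.14049424e+00, -1.20233606e-04,  2.78278272e+00]), 'ft_force': array([-0.11375447, -0.16351375, -0.11704837]), 'moment': array([-0.03347436, -0.02013118,  0.00506947]), 'opening': 0.9989421916205707}
scene 55.3338175975397 324.1581668814542 238.86028158795207 [[-0.523, 0.852, 0.012, 164.115], [0.586, 0.369, -0.722, -320.957], [-0.62, -0.371, -0.692, 1495.715], [0.0, 0.0, 0.0, 1.0]]
scene tray [([562, -194, -3], 0.66)]
scene rake [([522, 228, 10], 0.84)]
scene rest [([538, 290, 1], 0.93), ([325, 230, 2], 0.75), ([559, 488, 3], 0.73), ([404, 370, -1], 0.61)]
scene stick1 [([562, -172, 28], 0.68), ([556, -219, 31], 0.59), ([577, -130, 33], 0.
[... 428 characters left out ...]
]
top rake [([540, 287, -1], 0.67), ([520, 230, 9], 0.56)]
top rest [([331, 227, 1], 0.91), ([560, 482, 0], 0.63), ([540, 289, -2], 0.62), ([401, 367, 5], 0.59)]
top stick1 [([560, -256, 25], 0.72), ([576, -130, 26], 0.71), ([560, -173, 25], 0.66), ([557, -223, 27], 0.59)]
top jar [([707, 231, 3], 0.67)]
top bottle [([748, 83, 0], 0.79), ([564, -193, 0], 0.56)]
top bowl [([749, -49, -2], 0.98)]
top mortar [([695, 392, 6], 0.66), ([746, 81, 3], 0.18)]
top rake_grip [([536, 290, 76], 0.89), ([562, -222, 26], 0.7)]
wrist 65.70646984690485 314.0903603571564 241.24109629101875 [[0.351, 0.936, -0.0, -625.805], [0.904, -0.339, 0.259, -28.802], [0.242, -0.091, -0.966, 391.268], [0.0, 0.0, 0.0, 1.0]]
```

View pics/a_top.png

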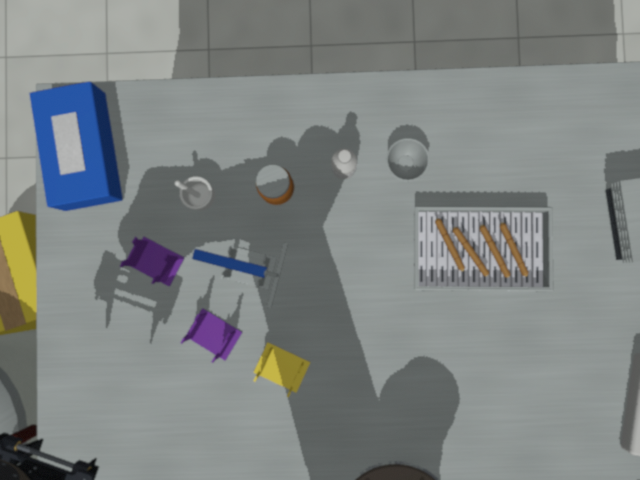

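View pics/a_scene.png

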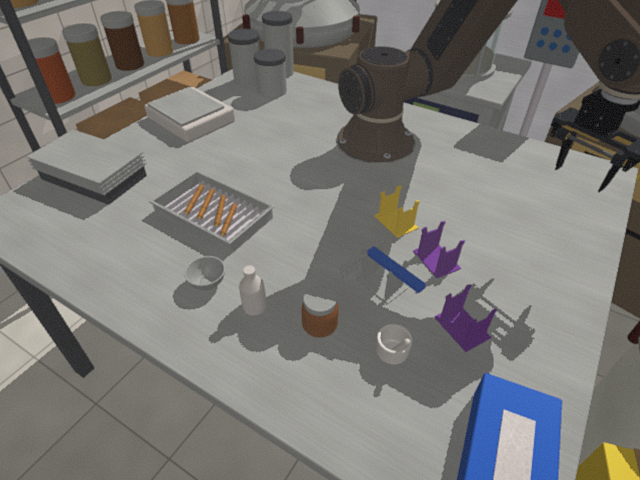

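View pics/a_wrist.png

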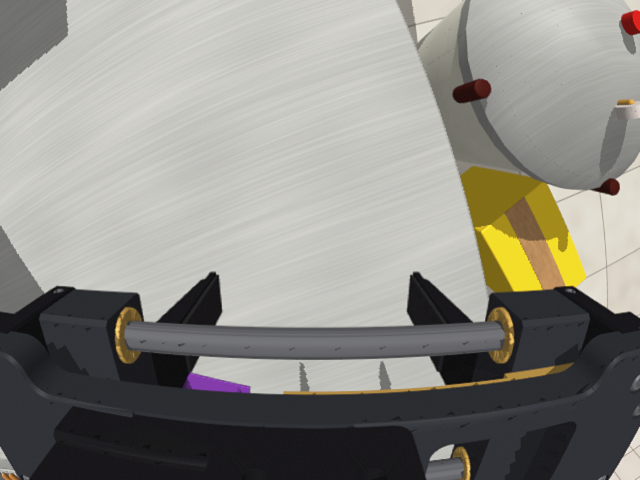

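```bash
cat > h.py <<'E'
import numpy as np, cv2
def ray(p,uv):
    f=p["pixels"].shape[0]/2/np.tan(np.radians(p["vertical_fov"])/2)
    W=np.array(p["world_to_cam"]);R=W[:3,:3];t=W[:3,3]
    d=np.array([(uv[0]-p["cx"])/f,(uv[1]-p["cy"])/f,1.]);return -R.T@t,R.T@d
def at(p,uv,z):
    o,d=ray(p,uv);return o+d*(z-o[2])/d[2]
def proj(p,X):
    f=p["pixels"].shape[0]/2/np.tan(np.radians(p["vertical_fov"])/2)
    W=np.array(p["world_to_cam"]);c=W[:3,:3]@np.array(X,float)+W[:3,3]
    return np.array([p["cx"]+f*c[0]/c[2],p["cy"]+f*c[1]/c[2]])
def mask(img,lo,hi,box):
    m=cv2.inRange(cv2.cvtColor(img,cv2.COLOR_BGR2HSV),lo,hi);z=np.zeros_like(m);x0,y0,x1,y1=box;z[y0:y1,x0:x1]=m[y0:y1,x0:x1];return z
E
python3 - <<'E'
from cell import env
from h import *
p=env.read_camera("top");im=p["pixels"]
m=mask(im,(105,120,40),(125,255,255),(180,235,290,290))
c=max(cv2.findContours(m,0,2)[0],key=cv2.contourArea)
r=cv2.minAreaRect(c);print(r);b=cv2.boxPoints(r)
for q in b: print(at(p,q,84).round(1))
print("ctr",at(p,r[0],84))
m=mask(im,(5,100,40),(25,255,255),(420,205,550,285))
for c in cv2.findContours(m,0,2)[0]:
    if cv2.contourArea(c)>60:
        r=cv2.minAreaRect(c);b=cv2.boxPoints(r);print([at(p,q,26).round(0)[:2] for q in b],at(p,r[0],26).round(0))
cv2.imwrite("pics/b1.png",cv2.resize(im[190:310,170:310],None,fx=5,fy=5,interpolation=2))
cv2.imwrite("pics/b2.png",cv2.resize(im[195:300,405:565],None,fx=5,fy=5,interpolation=2))
s=env.read_camera("scene");im=s["pixels"]
cv2.imwrite("pics/b3.png",cv2.resize(im[160:280,140:290],None,fx=5,fy=5,interpolation=2))
cv2.imwrite("pics/b4.png",cv2.resize(im[170:360,330:510],None,fx=3,fy=3,interpolation=2))
E
```

```text
((228.9412078857422, 262.7353210449219), (73.00321960449219, 10.6715669631958), 14.03624439239502)
[556.5 390.7  84. ]
[576.9 385.1  84. ]
[537.6 245.1  84. ]
[517.3 250.7  84. ]
ctr [547.04609841 317.75438008  84.        ]
[array([ 604., -135.]), array([ 611., -146.]), array([ 513., -209.]), array([ 506., -198.])] [ 558. -172.   26.]
[array([ 607., -192.]), array([ 613., -203.]), array([ 507., -251.]), array([ 502., -239.])] [ 557. -221.   26.]
[array([ 610., -232.]), array([ 615., -245.]), array([ 508., -290.]), array([ 503., -277.])] [ 559. -261.   26.]
[array([ 624., -100.]), array([ 629., -112.]), array([ 524., -159.]), array([ 519., -147.])] [ 574. -130.   26.]
```

View pics/b1.png

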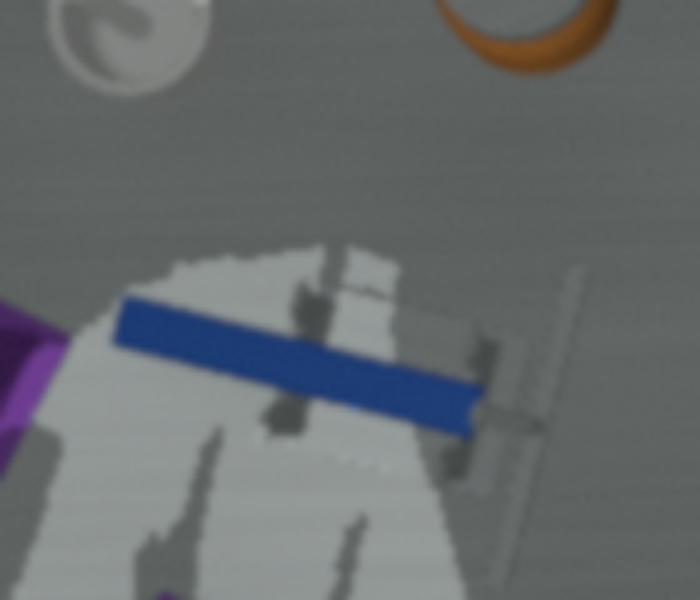

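View pics/b2.png

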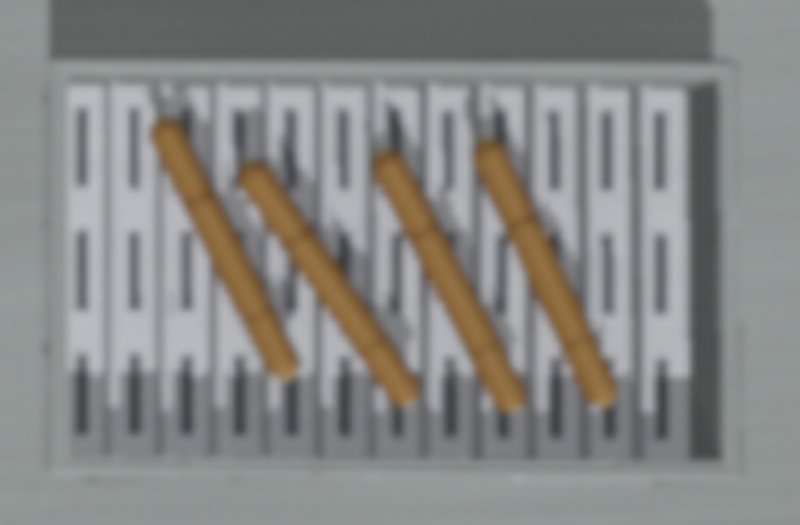

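View pics/b3.png

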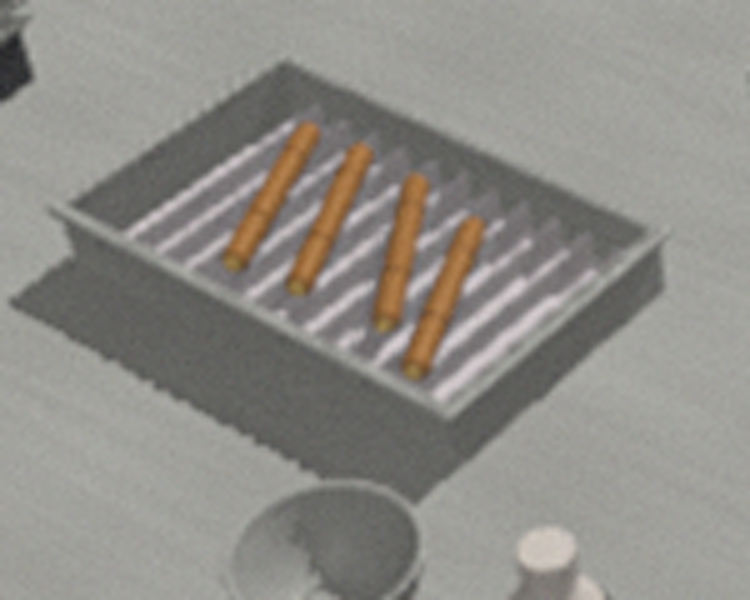

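View pics/b4.png

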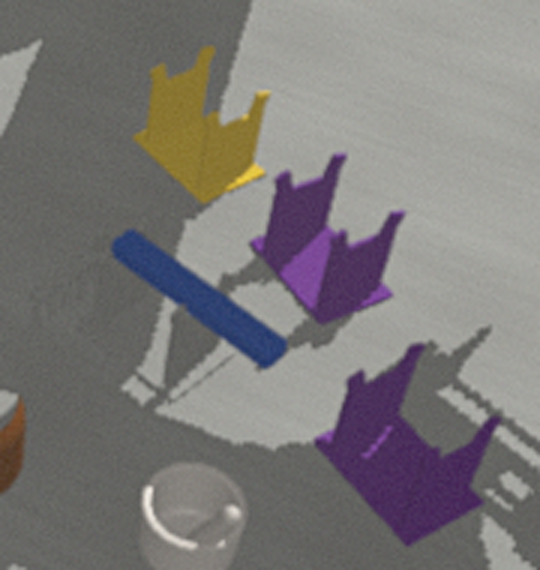

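```bash
python3 - <<'E'
from cell import env
from h import *
p=env.read_camera("top");im=p["pixels"]
cx=lambda a:(a[0]/5+405-.4,a[1]/5+195-.4)
for n,q in dict(TL=(50,65),TR=(738,62),BL=(48,472),BR=(738,470)).items(): print(n,at(p,cx(q),42).round(1))
# ridges: dark lines top/bottom at crests z19
for a,b in [((106,90),(106,370)),((372,90),(373,370)),((637,90),(640,370))]: print(at(p,cx(a),19).round(1),at(p,cx(b),19).round(1))
# overlay model
C=np.array([562,-191.]);
def draw(C,yaw,col):
    R=np.array([[np.cos(yaw),-np.sin(yaw)],[np.sin(yaw),np.cos(yaw)]])
    P=lambda x,y,z:tuple(((proj(p,[*(C+R@[x,y]),z])-[405,195]+.4)*5).astype(int))
    for z,hx,hy in [(42,81,135)]:
        L=[P(-hx,-hy,z),P(hx,-hy,z),P(hx,hy,z),P(-hx,hy,z)]
        cv2.polylines(o,[np.array(L)],True,col,1)
    for k in range(-5,6): cv2.line(o,P(-78,22*k,19),P(78,22*k,19),col,1)
o=cv2.resize(im[195:300,405:565],None,fx=5,fy=5,interpolation=2)
draw(C,0,(0,0,255)); cv2.imwrite("pics/c1.png",o)
E
```

```text
TL [649.8 -58.4  42. ]
TR [ 642.2 -337.7   42. ]
BL [483.7 -51.5  42. ]
BR [ 476.5 -329.7   42. ]
[641.3 -84.5  19. ] [524.7 -80.1  19. ]
[ 637.8 -194.7   19. ] [ 521.4 -190.2   19. ]
[ 634.3 -304.1   19. ] [ 518.2 -299.9   19. ]
```

View pics/c1.png

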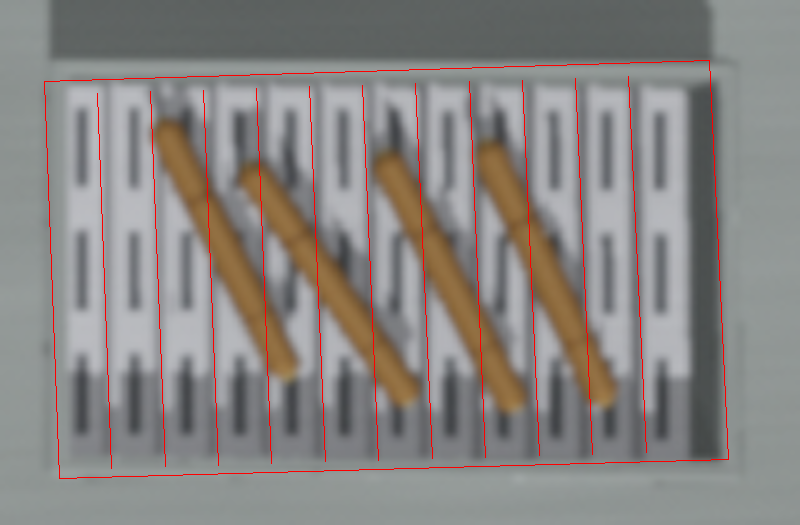

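```bash
cat >> h.py <<'E'
from scipy.spatial.transform import Rotation as Ro
def plan(env,pos,yaw,n=None,down=True):
    s=env.state();p=np.array(s["eef_pos"]);R=Ro.from_euler('xyz',s["tcp_rot"])
    Rt=Ro.from_euler('xyz',[np.pi,0,yaw]);pos=np.array(pos,float)
    rv=(R.inv()*Rt).as_rotvec();d=pos-p
    m=max(np.linalg.norm(d)/28,np.abs(rv).max()/.08)
    n=n or int(np.ceil(m))
    rows=[];cp=p.copy();cR=R
    for i in range(n):
        f=(i+1)/n
        sh=cR.inv().apply(p+d*f-cp)/30
        r=(cR.inv()*(R*Ro.from_rotvec(rv*f))).as_rotvec()/.08
        sh=np.clip(sh.round(2),-1,1);r=np.clip(r.round(2),-1,1)
        cp=cp+cR.apply(sh*30);cR=cR*Ro.from_rotvec(r*.08)
        rows.append([sh.tolist(),r.tolist()])
    for i in range(0,n,5): print(str(rows[i:i+5]).replace(" ","").replace("-0.0,","0,").replace("0.0,","0,"))
    print("end",cp.round(1),cR.as_euler('xyz').round(3))
def st(env):
    s=env.state();print(round(s["t"],2),np.round(s["eef_pos"],1),np.round(s["tcp_rot"],3),np.round(s["ft_force"],1),np.round(s["moment"],2),round(s["opening"],3))
E
python3 - <<'E'
from cell import env
from h import *
plan(env,[540,291,140],1.298,20)
E
```

```text
[[[-0.67,-0.27,0.12],[0,0,0.93]],[[-0.69,-0.22,0.13],[0,0,0.93]],[[-0.71,-0.17,0.12],[0,0,0.92]],[[-0.71,-0.12,0.13],[0,0,0.93]],[[-0.73,-0.06,0.12],[0,0,0.93]]]
[[[-0.72,-0.01,0.13],[0,0,0.93]],[[-0.73,0.05,0.12],[0,0,0.93]],[[-0.71,0.09,0.13],[0,0,0.92]],[[-0.71,0.16,0.12],[0,0,0.93]],[[-0.7,0.2,0.12],[0,0,0.93]]]
[[[-0.68,0.25,0.13],[0,0,0.93]],[[-0.66,0.31,0.12],[0,0,0.93]],[[-0.63,0.35,0.13],[0,0,0.92]],[[-0.61,0.4,0.12],[0,0,0.93]],[[-0.57,0.44,0.13],[0,0,0.93]]]
[[[-0.54,0.48,0.12],[0,0,0.93]],[[-0.51,0.53,0.12],[0,0,0.93]],[[-0.46,0.55,0.13],[0,0,0.92]],[[-0.42,0.6,0.12],[0,0,0.93]],[[-0.37,0.62,0.13],[0,0,0.93]]]
end [540.2 291.1 139.9] [-3.142 -0.     1.298]
```

Candidates for the rake and rest in the top picture:
- Blue handle at (229,263). It is the only rake, and it lies in the grey rest at about (237,262).
- Purple rests at (152,261) and (212,333), and a yellow one at (282,367). These are look-alikes, so not meant.
- Blue box at (78,145). Not the rake.

I choose the blue handle on the grey rest. The crop b1 shows its head bar and neck on the −y side, as described.

drive_tool(increments=[[[-0.67,-0.27,0.12],[0,0,0.93]],[[-0.69,-0.22,0.13],[0,0,0.93]],[[-0.71,-0.17,0.12],[0,0,0.92]],[[-0.71,-0.12,0.13],[0,0,0.93]],[[-0.73,-0.06,0.12],[0,0,0.93]]], jaw=1)

```text
t: 1.62
eef_pos: [300.3, 510.9, 195.9]
tcp_rot: [3.141, -0.0, 2.408]
ft_force: [0.9, 0.1, -0.7]
opening: 0.999
```

drive_tool(increments=[[[-0.72,-0.01,0.13],[0,0,0.93]],[[-0.73,0.05,0.12],[0,0,0.93]],[[-0.71,0.09,0.13],[0,0,0.92]],[[-0.71,0.16,0.12],[0,0,0.93]],[[-0.7,0.2,0.12],[0,0,0.93]]])

```text
t: 2.03
eef_pos: [380.5, 437.4, 177.4]
tcp_rot: [3.141, -0.0, 2.037]
ft_force: [0.3, 0.0, -0.4]
opening: 1.001
```

drive_tool(increments=[[[-0.68,0.25,0.13],[0,0,0.93]],[[-0.66,0.31,0.12],[0,0,0.93]],[[-0.63,0.35,0.13],[0,0,0.92]],[[-0.61,0.4,0.12],[0,0,0.93]],[[-0.57,0.44,0.13],[0,0,0.93]]])

```text
t: 2.45
eef_pos: [460.7, 363.8, 158.5]
tcp_rot: [3.141, -0.0, 1.665]
ft_force: [-0.9, 0.2, 0.3]
opening: 1.004
```

drive_tool(increments=[[[-0.54,0.48,0.12],[0,0,0.93]],[[-0.51,0.53,0.12],[0,0,0.93]],[[-0.46,0.55,0.13],[0,0,0.92]],[[-0.42,0.6,0.12],[0,0,0.93]],[[-0.37,0.62,0.13],[0,0,0.93]]])

```text
t: 2.87
eef_pos: [541.0, 290.3, 139.8]
tcp_rot: [3.141, -0.0, 1.294]
ft_force: [0.4, -0.3, 0.5]
opening: 0.997
```

```bash
python3 - <<'E'
from cell import env
from h import *
p=env.read_camera("wrist");cv2.imwrite("pics/d_w.png",p["pixels"])
print([(d["point"],d["score"]) for d in env.tip_of("rake_grip",p)])
p=env.read_camera("scene");cv2.imwrite("pics/d_s.png",cv2.resize(p["pixels"][60:360,250:570],None,fx=2.4,fy=2,interpolation=2)[:, :768])
st(env);print(env.state()["joints"])
plan(env,[540,291,56],1.298,4)
E
```

```text
[([536.3, 294.5, 75.5], 0.93)]
3.02 [540.8 290.2 139.5] [-3.141  0.     1.297] [-0.6 -0.1  0.2] [-0.07  0.13  0.01] 0.999
[3.84921467e-01 5.56175315e-01 1.66664177e+00 1.32775724e-04
 9.19301115e-01 6.59049878e-01]
[[[0,-0.01,0.7],[0,0,-0.0]],[[0.01,-0.01,0.69],[0,0,-0.01]],[[0,0,0.7],[0,0,-0.0]],[[0.01,-0.01,0.69],[-0.01,0,-0.01]]]
end [540.  291.   56.1] [3.141 0.    1.298]
```

View pics/d_w.png

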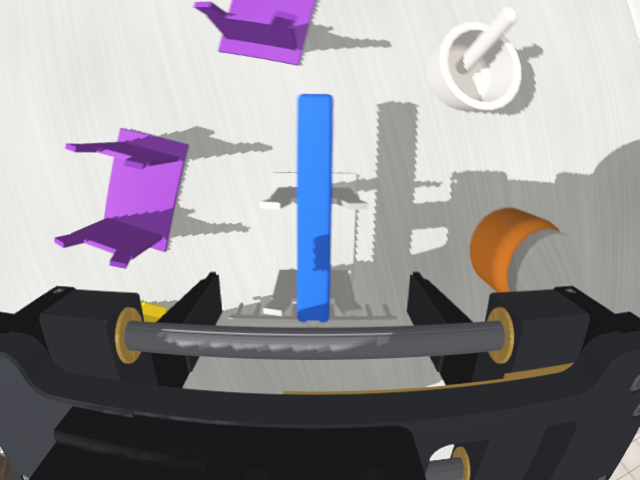

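View pics/d_s.png

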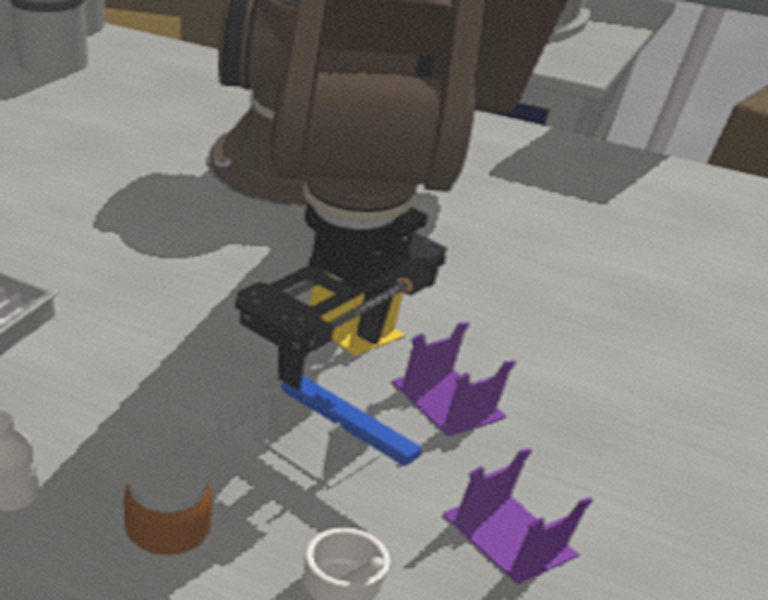

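The wrist view shows the blue handle upright in the frame (columns 298–332, centre 315), in line between the fingers. The scene view shows nothing in the way, so I descend.

drive_tool(increments=[[[0.03,-0.01,0.7],[0,0,0]],[[0.03,-0.01,0.7],[0,0,0]],[[0,0,0.7],[0,0,0]],[[0,0,0.69],[0,0,0]],[[0,0,0],[0,0,0]]])

```text
t: 3.43
eef_pos: [537.8, 293.2, 53.1]
tcp_rot: [-3.137, 0.003, 1.3]
ft_force: [-0.7, -0.8, -0.3]
opening: 1.001
```

```bash
python3 - <<'E'
from cell import env
from h import *
p=env.read_camera("scene");cv2.imwrite("pics/e_s.png",cv2.resize(p["pixels"][150:330,320:500],None,fx=3.3,fy=3.3,interpolation=2))
st(env)
E
```

```text
3.48 [538.7 293.4  55.1] [-3.139e+00  2.000e-03  1.300e+00] [ 0. -0.  0.] [-0.1   0.07  0.02] 1.0
```

View pics/e_s.png

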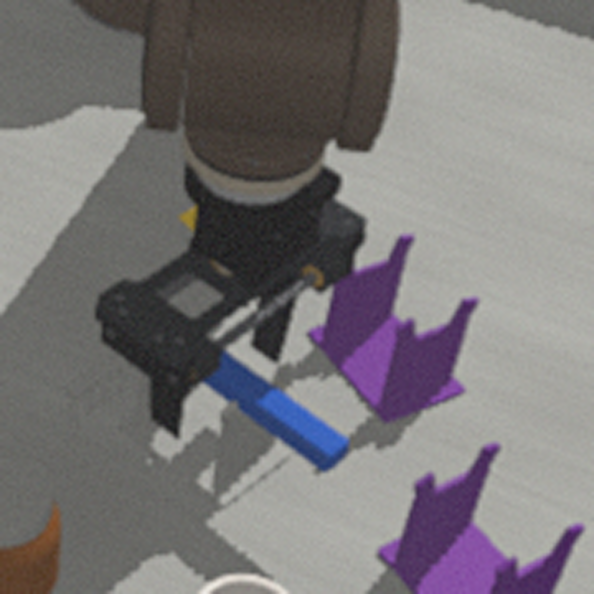

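The fingers straddle the handle between the uprights, with no contact force. Closing.

drive_tool(increments=[[[0,0,0],[0,0,0]],[[0,0,0],[0,0,0]],[[0,0,0],[0,0,0]],[[0,0,0],[0,0,0]],[[0,0,0],[0,0,0]]], jaw=-1)

```text
t: 3.9
eef_pos: [540.3, 293.2, 57.0]
tcp_rot: [3.141, -0.001, 1.298]
ft_force: [-0.4, -1.0, -0.7]
opening: 0.706
```

drive_tool(increments=[[[0,0,0],[0,0,0]],[[0,0,0],[0,0,0]],[[0,0,0],[0,0,0]]])

```text
t: 4.15
eef_pos: [540.2, 293.0, 56.3]
tcp_rot: [3.141, -0.0, 1.298]
ft_force: [0.5, -0.8, -0.6]
opening: 0.498
```

```bash
python3 - <<'E'
from cell import env
from h import *
st(env)
E
```

```text
4.15 [540.2 293.   56.3] [ 3.141 -0.     1.298] [ 0.5 -0.8 -0.6] [-0.08 -0.    0.01] 0.498
```

drive_tool(increments=[[[0,0,0],[0,0,0]],[[0,0,0],[0,0,0]],[[0,0,0],[0,0,0]],[[0,0,0],[0,0,0]],[[0,0,0],[0,0,0]]])

```text
t: 4.57
eef_pos: [540.1, 293.0, 56.2]
tcp_rot: [3.142, -0.0, 1.298]
ft_force: [0.1, 1.2, -0.7]
opening: 0.231
```

drive_tool(increments=[[[0,0,0],[0,0,0]],[[0,0,0],[0,0,0]]])

```text
t: 4.73
eef_pos: [540.1, 293.0, 56.2]
tcp_rot: [3.142, -0.0, 1.298]
ft_force: [-0.8, 0.6, -1.1]
opening: 0.226
```

```bash
python3 - <<'E'
from cell import env
from h import *
st(env)
E
```

```text
4.73 [540.1 293.   56.2] [ 3.142 -0.     1.298] [-0.8  0.6 -1.1] [-0.08  0.01 -0.  ] 0.226
```

drive_tool(increments=[[[0,0,-0.3],[0,0,0]],[[0,0,-0.6],[0,0,0]],[[0,0,-0.7],[0,0,0]],[[0,0,-0.5],[0,0,0]],[[0,0,-0.2],[0,0,0]]])

```text
t: 5.15
eef_pos: [540.7, 293.3, 127.9]
tcp_rot: [3.139, -0.002, 1.298]
ft_force: [-0.3, 0.7, -2.3]
opening: 0.231
```

```bash
python3 - <<'E'
from cell import env
from h import *
p=env.read_camera("scene");cv2.imwrite("pics/f_s.png",cv2.resize(p["pixels"][130:330,300:500],None,fx=3,fy=3,interpolation=2))
p=env.read_camera("wrist");cv2.imwrite("pics/f_w.png",p["pixels"])
st(env)
E
```

```text
5.25 [540.4 293.2 126.5] [ 3.140e+00 -1.000e-03  1.298e+00] [ 0.3  0.3 -1.6] [-0.09  0.05 -0.  ] 0.227
```

View pics/f_s.png

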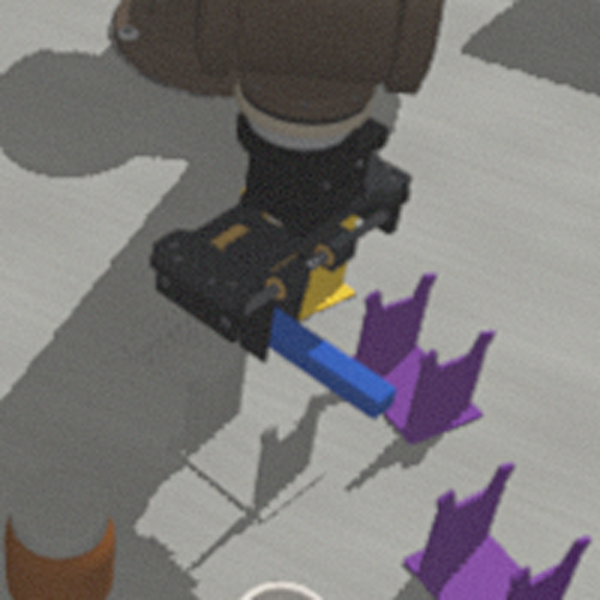

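View pics/f_w.png

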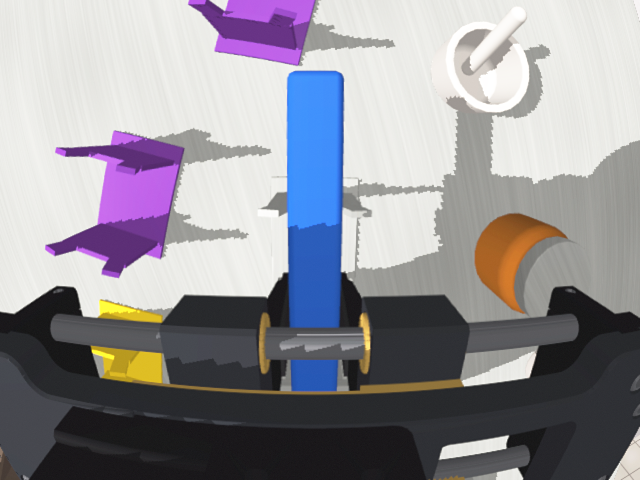

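```bash
python3 - <<'E'
from cell import env
from h import *
plan(env,[568.9,-12.6,126],1.538,13)
E
```

```text
[[[-0.74,0.28,0.0],[0,0,-0.23]],[[-0.74,0.27,0.0],[0,0,-0.23]],[[-0.74,0.25,0.0],[0.01,0,-0.23]],[[-0.75,0.24,0.0],[0,0,-0.23]],[[-0.76,0.23,0.0],[0,-0.01,-0.23]]]
[[[-0.75,0.21,0.0],[0,0,-0.23]],[[-0.77,0.2,0.0],[0,0,-0.23]],[[-0.76,0.19,0.01],[0,0,-0.24]],[[-0.77,0.17,-0.0],[0.01,0,-0.23]],[[-0.77,0.15,-0.0],[0,0,-0.23]]]
[[[-0.78,0.15,-0.0],[0,0,-0.23]],[[-0.77,0.12,-0.0],[0,0,-0.23]],[[-0.78,0.12,0.0],[0,0,-0.23]]]
end [569.  -12.5 126. ] [ 3.141 -0.     1.538]
```

drive_tool(increments=[[[-0.74,0.28,0],[0,0,-0.23]],[[-0.74,0.27,0],[0,0,-0.23]],[[-0.74,0.25,0],[0,0,-0.23]],[[-0.75,0.24,0],[0,0,-0.23]],[[-0.76,0.23,0],[0,0,-0.23]]])

```text
t: 5.67
eef_pos: [550.4, 174.1, 124.1]
tcp_rot: [-3.14, 0.001, 1.391]
ft_force: [0.4, -0.1, -1.9]
opening: 0.234
```

drive_tool(increments=[[[-0.75,0.21,0],[0,0,-0.23]],[[-0.77,0.2,0],[0,0,-0.23]],[[-0.76,0.19,0],[0,0,-0.24]],[[-0.77,0.17,0],[0,0,-0.23]],[[-0.77,0.15,0],[0,0,-0.23]]])

```text
t: 6.08
eef_pos: [561.3, 56.7, 124.1]
tcp_rot: [-3.14, 0.0, 1.484]
ft_force: [-0.7, 0.7, -2.6]
opening: 0.228
```

drive_tool(increments=[[[-0.78,0.15,0],[0,0,-0.23]],[[-0.77,0.12,0],[0,0,-0.23]],[[-0.78,0.12,0],[0,0,-0.23]],[[0,0,0],[0,0,0]],[[0,0,0],[0,0,0]]])

```text
t: 6.5
eef_pos: [568.2, -13.5, 124.2]
tcp_rot: [-3.14, -0.0, 1.536]
ft_force: [0.5, 1.0, -3.5]
opening: 0.23
```

```bash
python3 - <<'E'
from cell import env
from h import *
p=env.read_camera("scene");cv2.imwrite("pics/g_s.png",cv2.resize(p["pixels"][120:280,140:340],None,fx=4,fy=3.75,interpolation=2)[:600,:800])
print([(d["point"],d["score"]) for d in env.tip_of("rake",p)])
p=env.read_camera("top");cv2.imwrite("pics/g_t.png",cv2.resize(p["pixels"][180:320,330:570],None,fx=3.3,fy=3.3,interpolation=2))
print([(d["point"],d["score"]) for d in env.tip_of("rake",p)])
st(env)
E
```

```text
[([565.2, -79.4, 75.9], 0.88)]
[([707.8, 230.6, 1.9], 0.22)]
6.7 [568.5 -11.8 124.9] [-3.141 -0.     1.539] [-0.6 -1.1 -2.1] [-0.06  0.06 -0.03] 0.229
```

View pics/g_s.png

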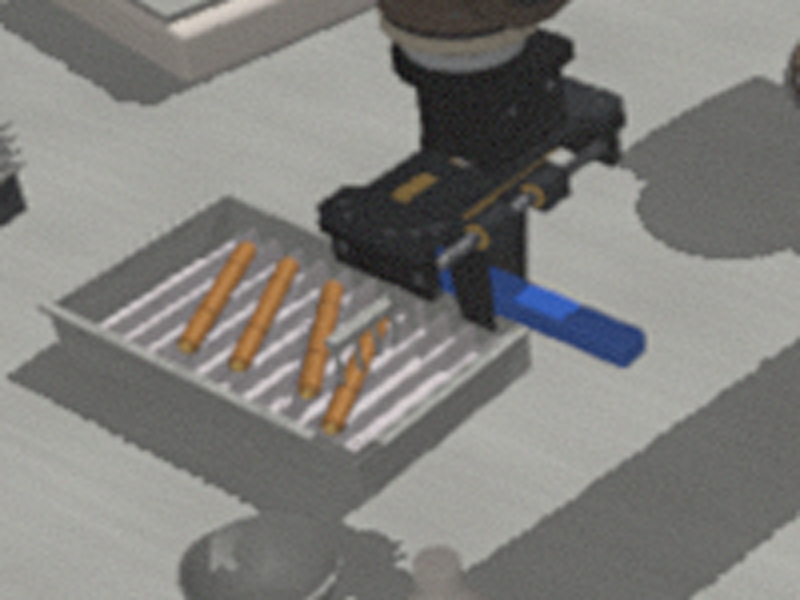

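View pics/g_t.png

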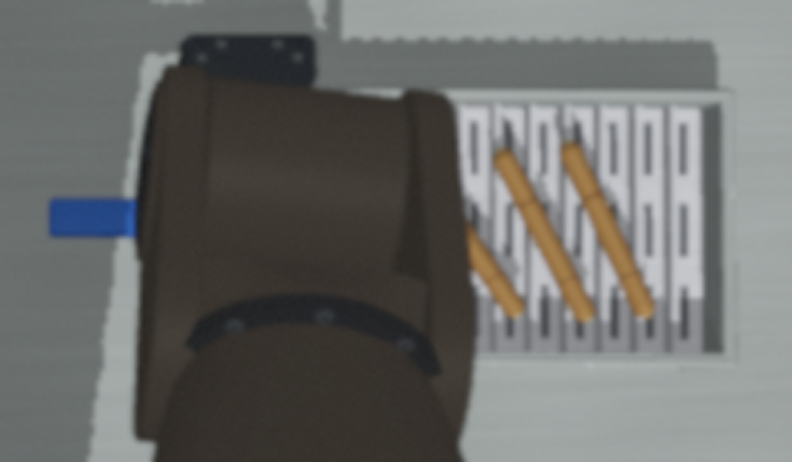

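The scene view shows the tine row at about (375,320) in the crop, over the left end of the tray and clear of the sticks. The network puts the rake origin at (565,−79,76), which agrees with the expected (566,−79,79). Lowering.

drive_tool(increments=[[[0,0,0.4],[0,0,0]],[[0,0,0.6],[0,0,0]],[[0,0,0.5],[0,0,0]],[[0,0,0.25],[0,0,0]],[[0,0,0.1],[0,0,0]]])

```text
t: 7.12
eef_pos: [568.2, -11.9, 68.6]
tcp_rot: [-3.14, -0.0, 1.539]
ft_force: [0.6, -0.2, -1.2]
opening: 0.229
```

drive_tool(increments=[[[0,0,0],[0,0,0]],[[0,0,0],[0,0,0]]])

```text
t: 7.28
eef_pos: [569.0, -12.4, 70.2]
tcp_rot: [3.141, -0.0, 1.538]
ft_force: [0.0, -0.4, -1.3]
opening: 0.23
```

```bash
python3 - <<'E'
from cell import env
from h import *
p=env.read_camera("scene");cv2.imwrite("pics/h_s.png",cv2.resize(p["pixels"][160:270,190:320],None,fx=6,fy=5.4,interpolation=2)[:600,:800])
print([(d["point"],d["score"]) for d in env.tip_of("rake",p)])
st(env)
E
```

```text
[([567.2, -76.6, 24.8], 0.7), ([573.1, -13.5, 88.6], 0.31)]
7.38 [569.1 -12.6  70.5] [3.14  0.    1.538] [-0.4  1.6 -2.5] [-0.06  0.07 -0.02] 0.232
```

View pics/h_s.png

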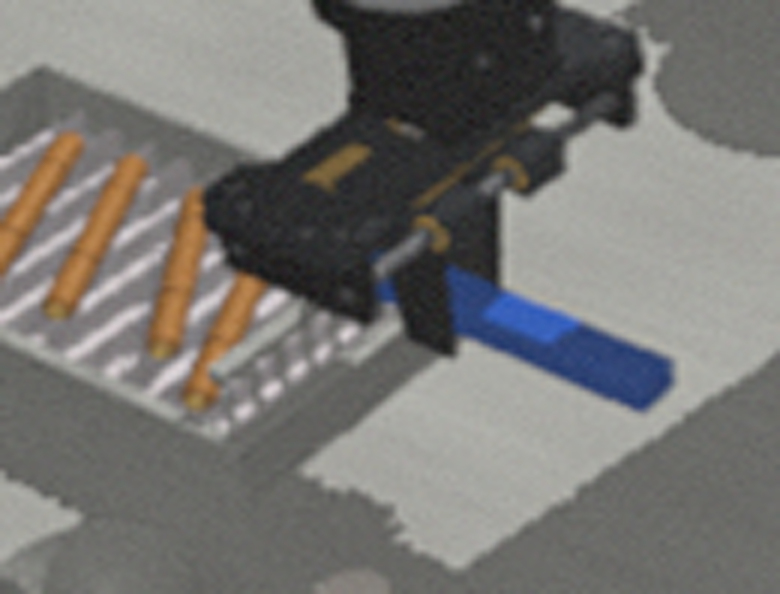

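drive_tool(increments=[[[0,0,0.06],[0,0,0]],[[0,0,0.05],[0,0,0]],[[-0.1,0,0],[0,0,0]],[[-0.2,0,0],[0,0,0]],[[-0.3,0,0],[0,0,0]]])

```text
t: 7.8
eef_pos: [568.1, -30.9, 66.5]
tcp_rot: [3.142, -0.0, 1.539]
ft_force: [-0.1, -0.4, -1.3]
opening: 0.231
```

drive_tool(increments=[[[-0.3,0,0],[0,0,0]],[[-0.3,0,0],[0,0,0]]])

```text
t: 7.97
eef_pos: [567.5, -49.9, 66.4]
tcp_rot: [3.141, -0.0, 1.538]
ft_force: [-0.8, -0.6, -2.9]
opening: 0.231
```

```bash
cat > look.py <<'E'
import sys
from cell import env
from h import *
p=env.read_camera("scene");cv2.imwrite(f"pics/{sys.argv[1]}.png",cv2.resize(p["pixels"][160:260,140:290],None,fx=5,fy=5,interpolation=2))
st(env);s=env.state()
tcp=s["eef_pos"];yaw=s["tcp_rot"][2];h=tcp[:2]-67*np.array([np.cos(yaw),np.sin(yaw)])
d=h-np.array([563,-192.5]);c,sn=np.cos(.033),np.sin(.033)
print("head local",np.round([c*d[0]-sn*d[1],sn*d[0]+c*d[1]],1),"tipz",round(tcp[2]-46.2,1))
E
python3 look.py i1
```

```text
8.02 [567.6 -51.2  66.5] [3.141 0.    1.537] [-0.5 -2.1 -3.1] [-0.16 -0.   -0.05] 0.228
head local [-0.1 74.4] tipz 20.3
```

View pics/i1.png

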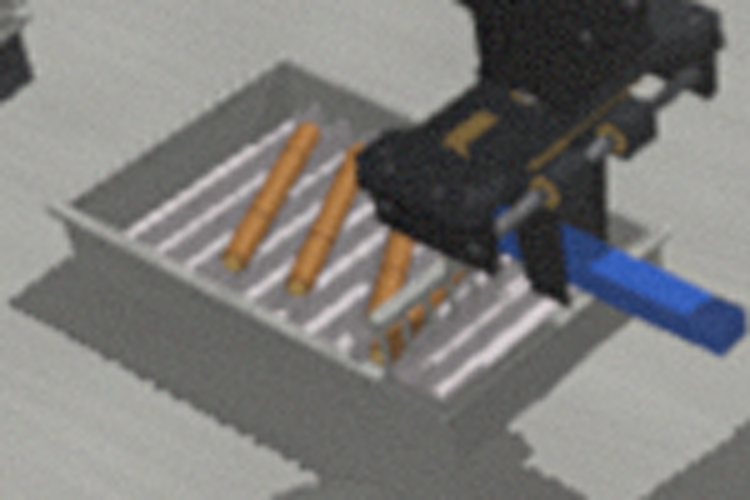

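The rake is turning the first stick, seen at crop (415,320). The forces are small, so I continue.

drive_tool(increments=[[[-0.3,0,-0.02],[0,0,0]],[[-0.3,0,0],[0,0,0]],[[-0.3,0,0],[0,0,0]],[[-0.2,0,0],[0,0,0]]])

```text
t: 8.35
eef_pos: [566.1, -80.8, 67.9]
tcp_rot: [-3.141, -0.003, 1.536]
ft_force: [-2.6, 26.8, 22.8]
opening: 0.23
```

```bash
python3 look.py i2
```

```text
8.4 [566.1 -81.4  68. ] [-3.141e+00 -3.000e-03  1.536e+00] [-1.2 13.4  6.2] [ 2.43  0.43 -0.18] 0.226
head local [-0.7 44.2] tipz 21.8
```

View pics/i2.png

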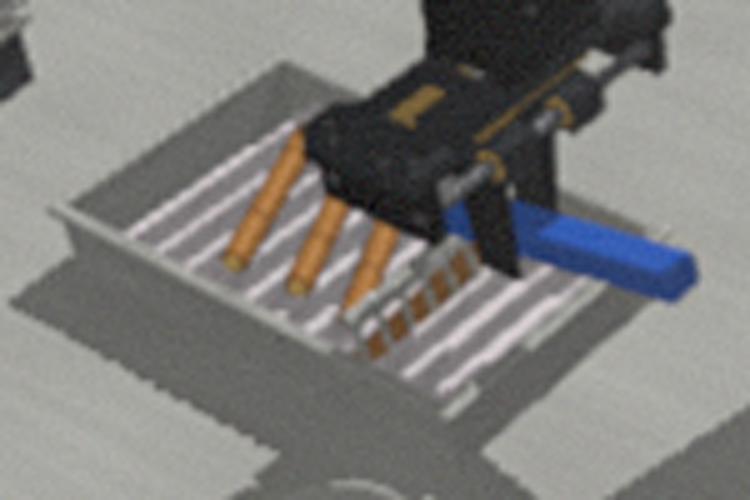

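A jam: 27 N, with the stick probably half down in a groove in front of the tines. Backing off.

drive_tool(increments=[[[0.2,0,0],[0,0,0]],[[0.3,0,0],[0,0,0]],[[0.1,0,0],[0,0,0]],[[0,0,0],[0,0,0]]])

```text
t: 8.73
eef_pos: [567.2, -63.5, 67.2]
tcp_rot: [3.141, -0.0, 1.538]
ft_force: [-0.2, 1.4, -0.1]
opening: 0.231
```

```bash
python3 look.py i3; python3 - <<'E'
from cell import env
from h import *
p=env.read_camera("wrist");cv2.imwrite("pics/i3w.png",p["pixels"])
E
```

```text
8.78 [567.2 -63.6  67.2] [ 3.141 -0.     1.538] [ 0.3  1.  -0.7] [ 0.01  0.1  -0.03] 0.228
head local [-0.  61.9] tipz 21.0
```

View pics/i3.png

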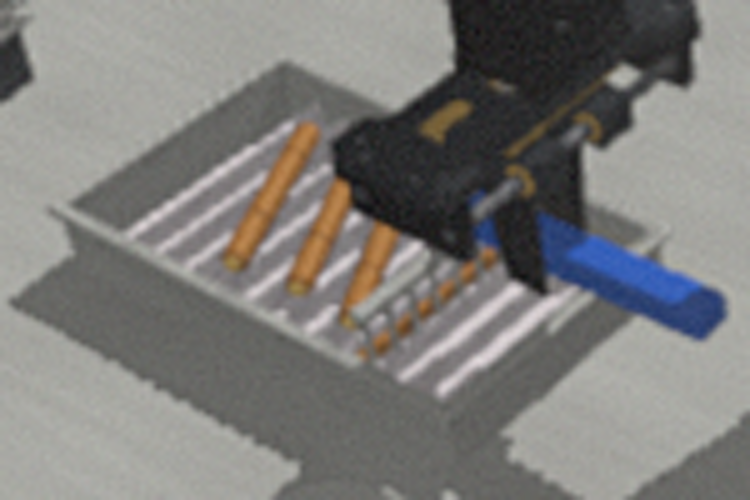

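View pics/i3w.png

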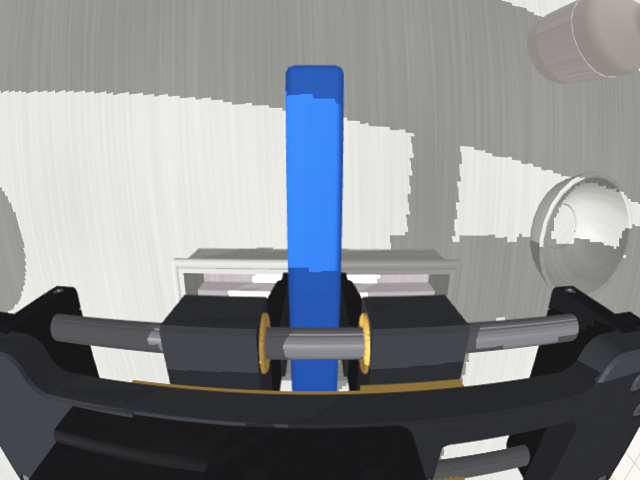

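```bash
python3 - <<'E'
from h import *
for n in ["f_w","i3w"]:
    im=cv2.imread(f"pics/{n}.png");m=cv2.inRange(cv2.cvtColor(im,cv2.COLOR_BGR2HSV),(100,120,60),(125,255,255))
    ys=np.where(m[:,315]>0)[0];print(n,ys[0],[(r,(np.where(m[r,200:450]>0)[0][[0,-1]]+200).tolist()) for r in (80,100,150,200,250)])
E
```

```text
f_w 71 [(80, [288, 343]), (100, [287, 342]), (150, [287, 342]), (200, [287, 341]), (250, [289, 340])]
i3w 66 [(80, [286, 342]), (100, [286, 342]), (150, [286, 342]), (200, [287, 341]), (250, [287, 340])]
```

drive_tool(increments=[[[0.1,0,-0.5],[0,-0.18,0]],[[0.1,0,-0.7],[0,-0.18,0]],[[0.3,0,-0.3],[0,0,0]],[[0.5,0,0],[0,0,0]],[[0.3,0,0],[0,0,0]]])

```text
t: 9.25
eef_pos: [568.5, -23.0, 111.5]
tcp_rot: [3.14, 0.028, 1.538]
ft_force: [-0.7, 0.0, -3.0]
opening: 0.227
```

```bash
cat >> look.py <<'E'
t=env.tip_of("stick1",p)
for q in t: 
    X=np.array(q["point"]);d=X[:2]-np.array([563,-192.5]);print(np.round([c*d[0]-sn*d[1],sn*d[0]+c*d[1],X[2]],1),round(q["score"],2))
p=env.read_camera("top");cv2.imwrite(f"pics/{sys.argv[1]}t.png",cv2.resize(p["pixels"][195:300,405:565],None,fx=5,fy=5,interpolation=2))
E
python3 look.py i4
```

```text
9.3 [568.2 -21.9 110.9] [3.142 0.028 1.539] [ 0.1  1.  -1.7] [0.07 0.08 0.01] 0.224
head local [ -0.4 103.7] tipz 64.7
[ -5.7 -28.7  28. ] 0.72
[  1.8 -63.1  24. ] 0.56
[ 1.7 11.3 26.6] 0.55
[10.  50.6 15. ] 0.48
```

View pics/i4.png

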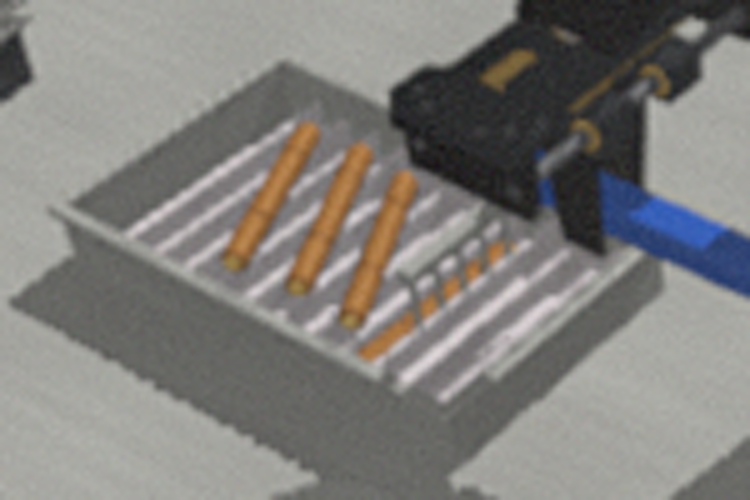

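View pics/i4t.png

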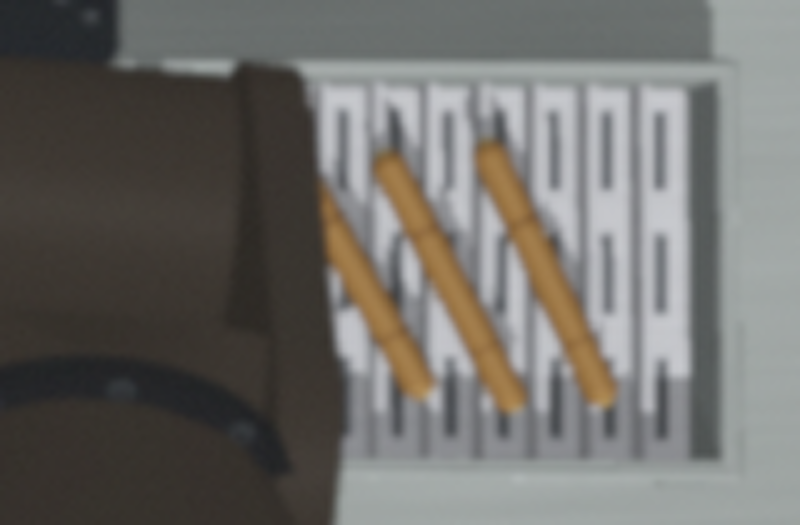

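Stick1 now lies flat and aligned at local y≈50, z≈15, which is the groove at +55. Stick2's end was nudged. Next I calibrate the tip height with a gentle touch on the +66 ridge, because the jam tilted the rake about 0.03 rad.

drive_tool(increments=[[[-0.4,0,0.3],[0,0,0]],[[-0.5,0,0.5],[0,0,0]],[[-0.3,0,0.4],[0,0,0]],[[-0.07,0,0.2],[0,0,0]],[[0,0,0],[0,0,0]]])

```text
t: 9.82
eef_pos: [566.2, -64.7, 68.3]
tcp_rot: [-3.139, 0.028, 1.536]
ft_force: [-0.8, -0.3, -1.7]
opening: 0.231
```

drive_tool(increments=[[[0,0,0.03],[0,0,0]],[[0,0,0],[0,0,0]]])

```text
t: 9.98
eef_pos: [567.2, -63.4, 69.4]
tcp_rot: [3.141, 0.029, 1.538]
ft_force: [0.2, 0.2, -1.3]
opening: 0.23
```

drive_tool(increments=[[[0,0,0.03],[0,0,0]],[[0,0,0],[0,0,0]]])

```text
t: 10.15
eef_pos: [567.2, -63.1, 68.7]
tcp_rot: [3.141, 0.029, 1.539]
ft_force: [-0.1, 0.1, -1.7]
opening: 0.226
```

```bash
python3 look.py i5
```

```text
10.2 [567.2 -63.1  68.7] [3.141 0.029 1.539] [ 0.4 -0.5 -3. ] [-0.04  0.04 -0.07] 0.23
head local [ 0.  62.4] tipz 22.5
[ -4.9 -26.3  28.1] 0.69
[  1.1 -63.9  25.9] 0.65
[ 3.1 10.6 27.1] 0.64
[10.9 52.5 15.7] 0.62
```

drive_tool(increments=[[[0.12,0,0.03],[0,0,0]],[[0,0,0],[0,0,0]]])

```text
t: 10.47
eef_pos: [567.1, -59.3, 67.3]
tcp_rot: [-3.142, 0.029, 1.538]
ft_force: [0.2, 0.3, -2.2]
opening: 0.232
```

drive_tool(increments=[[[0,0,0.03],[0,0,0]],[[0,0,0],[0,0,0]]])

```text
t: 10.63
eef_pos: [567.1, -59.8, 66.3]
tcp_rot: [-3.142, 0.029, 1.538]
ft_force: [0.5, 0.2, -0.9]
opening: 0.23
```

drive_tool(increments=[[[0,0,0.03],[0,0,0]],[[0,0,0],[0,0,0]]])

```text
t: 10.8
eef_pos: [567.1, -60.0, 65.4]
tcp_rot: [-3.141, 0.029, 1.538]
ft_force: [0.7, -0.2, -1.6]
opening: 0.228
```

drive_tool(increments=[[[0,0,0.03],[0,0,0]],[[0,0,0],[0,0,0]]])

```text
t: 10.97
eef_pos: [567.3, -59.9, 64.6]
tcp_rot: [3.141, 0.029, 1.538]
ft_force: [-0.1, 1.6, -1.2]
opening: 0.229
```

```bash
python3 look.py i6
```

```text
11.02 [567.2 -59.9  64.6] [3.141 0.029 1.538] [ 1.   1.1 -2.1] [0.18 0.01 0.05] 0.232
head local [-0.1 65.6] tipz 18.4
[ 3.   9.  24.7] 0.67
[10.6 53.1 13. ] 0.57
[  2.  -65.4  22.1] 0.54
[ -4.6 -27.6  29.1] 0.48
```

drive_tool(increments=[[[0,0,0.03],[0,0,0]],[[0,0,0],[0,0,0]]])

```text
t: 11.28
eef_pos: [567.2, -59.8, 63.8]
tcp_rot: [3.141, 0.028, 1.538]
ft_force: [2.0, 2.6, -2.3]
opening: 0.228
```

```bash
python3 look.py i7
```

```text
11.33 [567.2 -59.8  63.6] [3.141 0.028 1.538] [ 1.1  3.9 -3.2] [ 0.91 -0.25 -0.07] 0.227
head local [-0.2 65.8] tipz 17.4
[ -5.4 -27.   29.2] 0.67
[ 4.4  9.5 26.3] 0.54
[ 7.9 51.6 12.7] 0.54
[  3.2 -65.3  22.2] 0.47
```

View pics/i7.png

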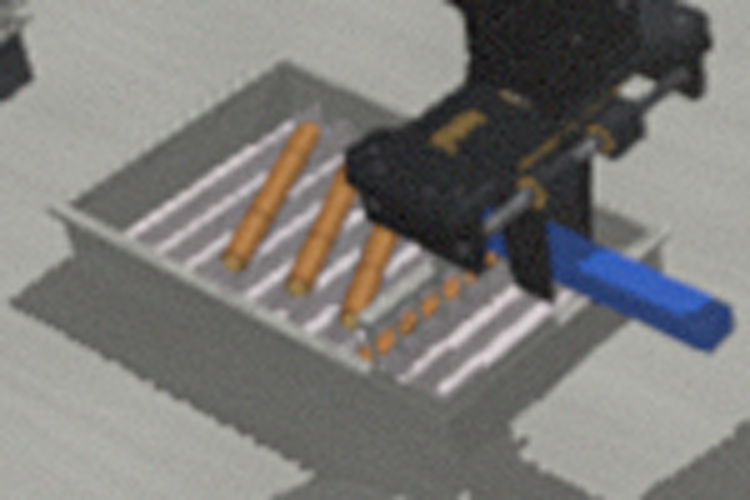

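Contact began at TCP z≈64.8, so the tip is about 46 mm below the TCP, as reckoned. I'll raise to about 67 and sweep slowly.

drive_tool(increments=[[[0.04,0,-0.06],[0,0,0]],[[0,0,-0.05],[0,0,0]],[[-0.1,0,0],[0,0,0]],[[-0.2,0,0.01],[0,0,0]]])

```text
t: 11.77
eef_pos: [566.9, -67.8, 67.1]
tcp_rot: [3.141, 0.029, 1.539]
ft_force: [-0.3, -0.4, -1.7]
opening: 0.228
```

drive_tool(increments=[[[-0.2,0,0.01],[0,0,0]],[[-0.2,0,0],[0,0,0]]])

```text
t: 11.93
eef_pos: [566.4, -80.6, 66.9]
tcp_rot: [-3.141, 0.029, 1.538]
ft_force: [0.7, -1.1, -1.8]
opening: 0.229
```

```bash
python3 look.py j1
```

```text
11.98 [566.5 -81.5  67. ] [3.141 0.029 1.537] [ 0.1 -1.4 -2. ] [-0.18  0.11 -0.04] 0.227
head local [-0.2 44.1] tipz 20.8
[ -2.8 -27.5  29.4] 0.5
[ 2.  10.4 22.5] 0.47
[11.  54.  15.6] 0.47
```

View pics/j1.png

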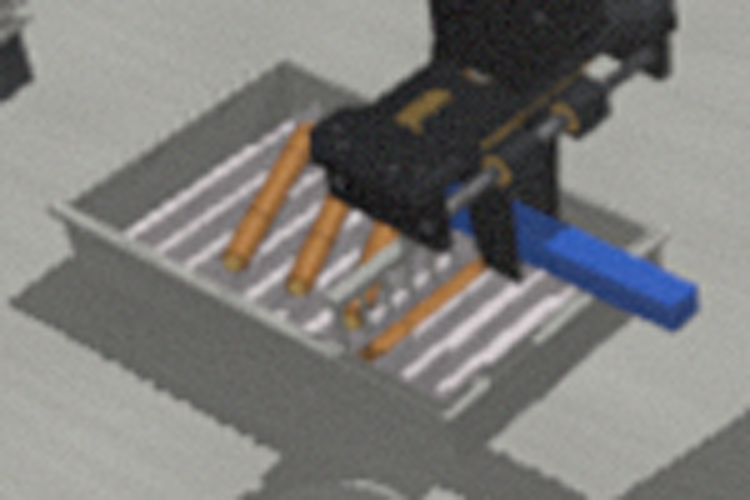

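Stick1 lies in its groove at crop (425,310), and the tines now reach stick2's end at (360,305). Continuing slowly, checking the force after each step.

drive_tool(increments=[[[-0.2,0,0.01],[0,0,0]],[[-0.2,0,0],[0,0,0]]])

```text
t: 12.25
eef_pos: [566.1, -91.9, 67.0]
tcp_rot: [-3.142, 0.029, 1.539]
ft_force: [0.5, -0.1, -1.7]
opening: 0.229
```

drive_tool(increments=[[[-0.2,0,0.01],[0,0,0]],[[-0.2,0,0],[0,0,0]]])

```text
t: 12.42
eef_pos: [565.7, -104.3, 67.1]
tcp_rot: [-3.142, 0.029, 1.538]
ft_force: [0.2, 0.4, -1.6]
opening: 0.232
```

```bash
python3 look.py j2
```

```text
12.47 [ 565.8 -105.2   67.1] [3.141 0.029 1.537] [-0.  -1.7 -1.6] [-0.14  0.13 -0.02] 0.228
head local [-0.1 20.3] tipz 20.9
[ 8.6 -4.6 24.2] 0.61
[ 9.3 51.2 16.2] 0.59
[ -6.  -27.9  27.1] 0.47
[  1.6 -66.9  23. ] 0.43
```

View pics/j2.png

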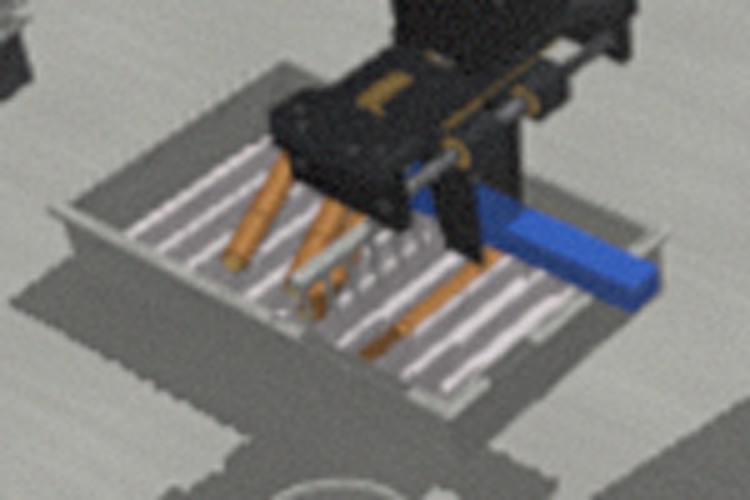

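drive_tool(increments=[[[-0.15,0,0.01],[0,0,0]],[[-0.15,0,0],[0,0,0]]])

```text
t: 12.73
eef_pos: [565.4, -112.7, 67.0]
tcp_rot: [-3.142, 0.029, 1.539]
ft_force: [-0.1, -0.1, -2.6]
opening: 0.229
```

drive_tool(increments=[[[-0.15,0,0.01],[0,0,0]],[[-0.15,0,0],[0,0,0]]])

```text
t: 12.9
eef_pos: [565.2, -122.1, 67.0]
tcp_rot: [3.142, 0.029, 1.538]
ft_force: [0.1, -0.2, -1.7]
opening: 0.23
```

```bash
python3 look.py j3
```

```text
12.95 [ 565.2 -122.8   67. ] [3.141 0.029 1.538] [-0.5 -1.2 -1.7] [-0.15  0.05  0.02] 0.231
head local [-0.1  2.7] tipz 20.8
[  2.2 -68.1  21.5] 0.62
[ -4.8 -37.7  27.1] 0.5
[ 8.2 50.4 14.9] 0.44
[  9.9 -10.   25.9] 0.43
```

View pics/j3.png

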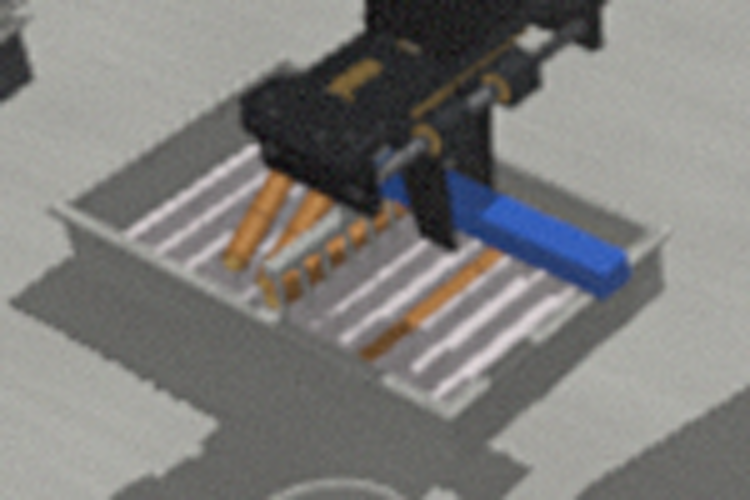

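drive_tool(increments=[[[-0.1,0,0],[0,0,0]],[[-0.1,0,0.01],[0,0,0]]])

```text
t: 13.22
eef_pos: [564.9, -127.7, 66.9]
tcp_rot: [3.142, 0.029, 1.538]
ft_force: [-0.3, -0.0, -2.4]
opening: 0.228
```

drive_tool(increments=[[[-0.1,0,0],[0,0,0]],[[-0.1,0,0],[0,0,0]]])

```text
t: 13.38
eef_pos: [564.7, -134.0, 67.1]
tcp_rot: [3.142, 0.029, 1.538]
ft_force: [-0.4, -0.9, -2.3]
opening: 0.231
```

```bash
python3 look.py j4
```

```text
13.43 [ 564.8 -134.4   67. ] [3.141 0.029 1.538] [ 0.4 -0.6 -2.8] [-0.08  0.14  0.04] 0.232
head local [-0.1 -8.9] tipz 20.8
[  3.7 -63.8  23.3] 0.69
[  9.5 -15.6  10.1] 0.51
[10.2 51.6 11.6] 0.49
[  4.4 -45.1  25.8] 0.44
```

View pics/j4.png

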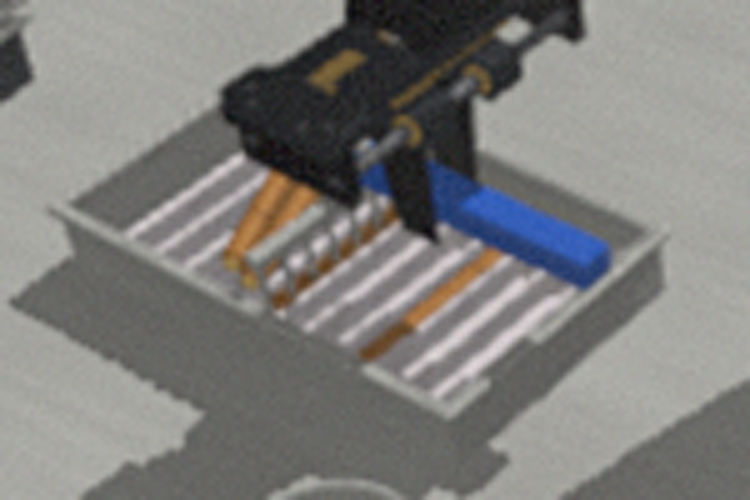

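Stick2 has dropped into the −11 groove (z≈10). Continuing to stick3.

drive_tool(increments=[[[-0.15,0,0.01],[0,0,0]],[[-0.15,0,0],[0,0,0]]])

```text
t: 13.7
eef_pos: [564.4, -142.8, 67.0]
tcp_rot: [-3.142, 0.029, 1.538]
ft_force: [-0.2, -0.0, -1.1]
opening: 0.228
```

drive_tool(increments=[[[-0.15,0,0.01],[0,0,0]],[[-0.15,0,0],[0,0,0]]])

```text
t: 13.87
eef_pos: [564.1, -152.2, 66.9]
tcp_rot: [3.142, 0.029, 1.538]
ft_force: [0.3, -0.2, -1.5]
opening: 0.227
```

drive_tool(increments=[[[-0.12,0,0.01],[0,0,0]],[[-0.1,0,0],[0,0,0]]])

```text
t: 14.03
eef_pos: [563.9, -158.8, 66.8]
tcp_rot: [-3.142, 0.029, 1.538]
ft_force: [0.3, 0.4, -2.5]
opening: 0.232
```

```bash
python3 look.py j5
```

```text
14.08 [ 563.9 -159.2   66.9] [3.141 0.029 1.537] [ 0.4 -0.8 -2.5] [-0.11  0.08 -0.04] 0.227
head local [ -0.2 -33.7] tipz 20.7
[183.9 151.8   4.4] 0.62
[  4.3 -71.6  25.3] 0.51
[  0.5 -46.5  29.6] 0.47
[ 8.3 53.2 17.3] 0.45
[  9.8 -11.7  10.1] 0.41
```

View pics/j5.png

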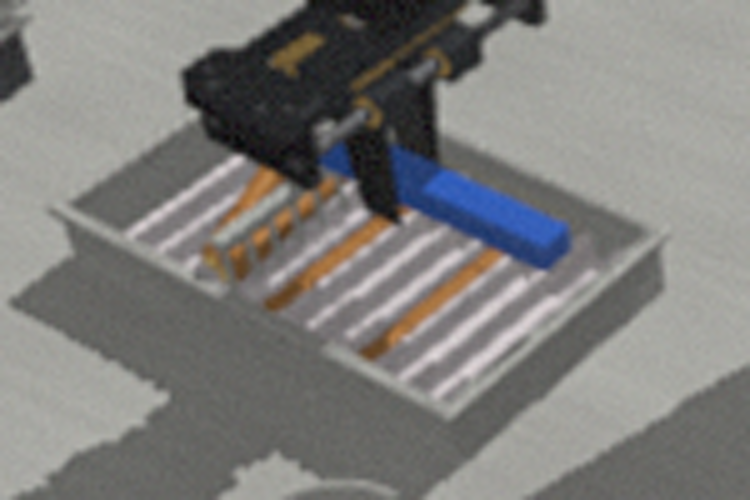

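View pics/j5t.png

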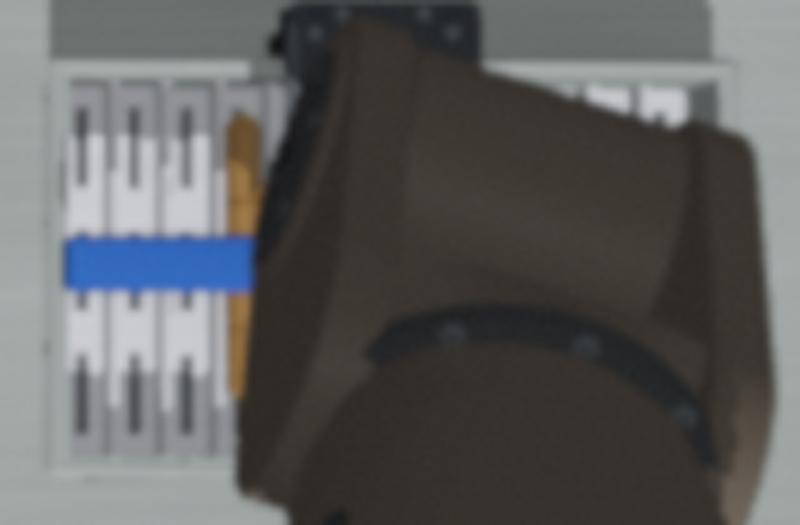

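Sticks 1 and 2 are seated. The top view shows stick1 in the fourth groove, at crop (243,250). Stick3 is nearly aligned in front of the tines, so small steps now.

drive_tool(increments=[[[-0.1,0,0],[0,0,0]],[[-0.1,0,0],[0,0,0]]])

```text
t: 14.35
eef_pos: [563.8, -164.3, 67.1]
tcp_rot: [3.142, 0.029, 1.538]
ft_force: [1.0, 0.2, -1.6]
opening: 0.23
```

drive_tool(increments=[[[-0.1,0,0.01],[0,0,0]],[[-0.1,0,0],[0,0,0]]])

```text
t: 14.52
eef_pos: [563.5, -170.5, 66.9]
tcp_rot: [3.142, 0.029, 1.538]
ft_force: [-0.5, 0.5, -1.9]
opening: 0.228
```

```bash
python3 look.py j6
```

```text
14.57 [ 563.6 -171.    66.9] [3.141 0.029 1.538] [-0.4 -0.5 -2.8] [-0.13  0.    0.01] 0.229
head local [ -0.1 -45.5] tipz 20.7
[  4.6 -87.6  22.4] 0.61
[  8.4 -12.8   9.2] 0.6
[  2.  -57.1  20.1] 0.53
[ 9.3 52.7 16.9] 0.52
```

View pics/j6.png

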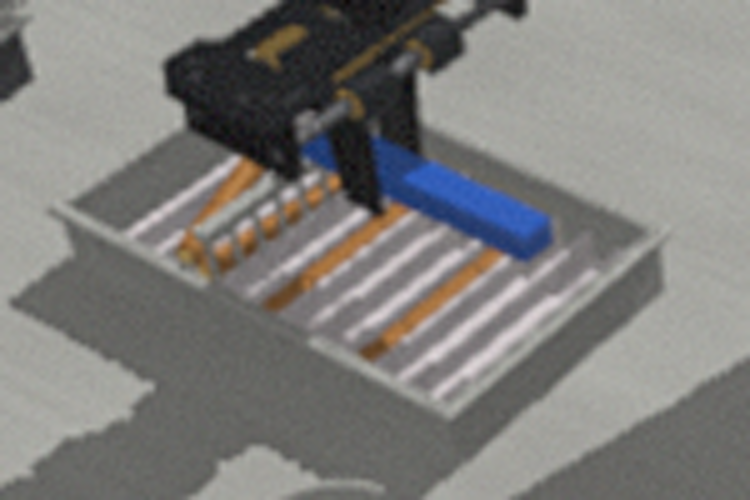

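drive_tool(increments=[[[-0.08,0,0],[0,0,0]],[[-0.08,0,0],[0,0,0]]])

```text
t: 14.83
eef_pos: [563.4, -175.1, 67.1]
tcp_rot: [-3.142, 0.029, 1.538]
ft_force: [-0.5, 0.6, -2.1]
opening: 0.228
```

```bash
python3 look.py j7
```

```text
14.88 [ 563.4 -175.5   67.1] [3.141 0.029 1.538] [-0.1 -0.5 -2. ] [-0.05  0.07  0.03] 0.23
head local [ -0.1 -50. ] tipz 20.9
[  8.2 -15.    9.7] 0.6
[11.7 53.1 13.2] 0.58
[  2.8 -58.9  11.1] 0.45
[183.  155.    5.8] 0.45
```

View pics/j7.png

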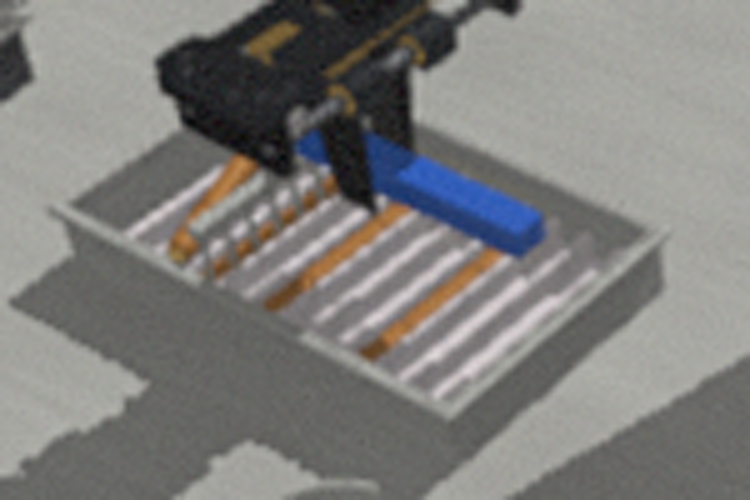

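Stick3 is down in the −55 groove (z≈11). Now stick4.

drive_tool(increments=[[[-0.12,0,0.01],[0,0,0]],[[-0.12,0,0],[0,0,0]]])

```text
t: 15.15
eef_pos: [563.1, -182.4, 66.9]
tcp_rot: [-3.142, 0.029, 1.538]
ft_force: [0.3, 0.8, -2.2]
opening: 0.232
```

drive_tool(increments=[[[-0.12,0,0.01],[0,0,0]],[[-0.12,0,0],[0,0,0]]])

```text
t: 15.32
eef_pos: [562.9, -189.9, 66.8]
tcp_rot: [3.142, 0.029, 1.538]
ft_force: [0.2, 0.0, -1.2]
opening: 0.231
```

drive_tool(increments=[[[-0.12,0,0.01],[0,0,0]],[[-0.12,0,0],[0,0,0]]])

```text
t: 15.48
eef_pos: [562.6, -197.1, 66.7]
tcp_rot: [3.142, 0.029, 1.538]
ft_force: [0.4, 0.1, -2.0]
opening: 0.225
```

```bash
python3 look.py k1
```

```text
15.53 [ 562.7 -197.7   66.8] [3.141 0.029 1.538] [ 0.4 -0.7 -2. ] [-0.09  0.    0.  ] 0.229
head local [ -0.2 -72.2] tipz 20.6
[ 12.7 -13.6  10.7] 0.67
[  6.3 -58.3   9.2] 0.64
[  9.3 -91.1  24.4] 0.52
[ 7.4 49.6 11.8] 0.52
```

View pics/k1.png

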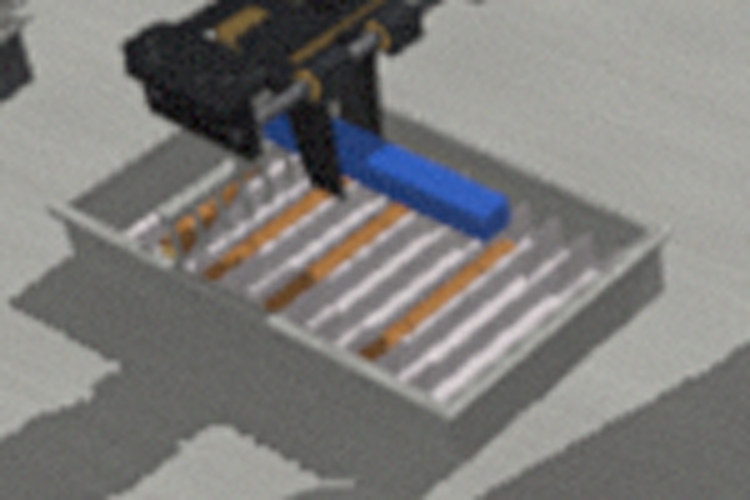

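drive_tool(increments=[[[-0.1,0,0],[0,0,0]],[[-0.1,0,0],[0,0,0]]])

```text
t: 15.8
eef_pos: [562.5, -202.7, 66.9]
tcp_rot: [-3.142, 0.029, 1.538]
ft_force: [0.0, 0.5, -1.6]
opening: 0.228
```

drive_tool(increments=[[[-0.1,0,0.01],[0,0,0]],[[-0.1,0,0],[0,0,0]]])

```text
t: 15.97
eef_pos: [562.3, -209.0, 66.8]
tcp_rot: [3.142, 0.029, 1.538]
ft_force: [0.1, 0.0, -2.1]
opening: 0.23
```

```bash
python3 look.py k2
```

```text
16.02 [ 562.3 -209.4   66.8] [3.141 0.029 1.538] [-0.  -0.6 -2.7] [-0.11  0.03  0.02] 0.229
head local [ -0.1 -84. ] tipz 20.6
[ 9.4 53.6 13.6] 0.63
[ 12.9 -99.9   6.1] 0.61
[ 10.2 -14.6  12.3] 0.58
```

View pics/k2.png

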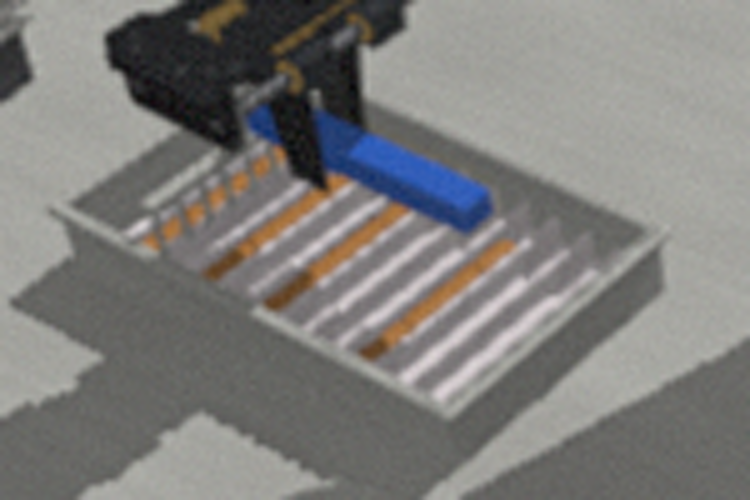

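All four sticks are down, with stick4 at −99. I finish with a stroke a little further on, then comb back over all the grooves as a check.

drive_tool(increments=[[[-0.12,0,0],[0,0,0]],[[-0.15,0,0],[0,0,0]],[[-0.15,0,0.01],[0,0,0]],[[-0.12,0,0],[0,0,0]],[[0,0,0],[0,0,0]]])

```text
t: 16.53
eef_pos: [561.7, -225.7, 67.0]
tcp_rot: [3.141, 0.029, 1.537]
ft_force: [-0.0, -0.1, -3.0]
opening: 0.23
```

drive_tool(increments=[[[0.15,0,-0.01],[0,0,0]],[[0.25,0,-0.01],[0,0,0]],[[0.3,0,-0.01],[0,0,0]],[[0.3,0,-0.01],[0,0,0]],[[0.3,0,-0.01],[0,0,0]]])

```text
t: 16.95
eef_pos: [563.0, -184.5, 67.4]
tcp_rot: [-3.142, 0.029, 1.539]
ft_force: [-0.4, -0.9, -1.6]
opening: 0.23
```

drive_tool(increments=[[[0.3,0,-0.01],[0,0,0]],[[0.3,0,-0.01],[0,0,0]],[[0.3,0,-0.01],[0,0,0]],[[0.3,0,-0.01],[0,0,0]],[[0.3,0,-0.01],[0,0,0]]])

```text
t: 17.37
eef_pos: [564.5, -139.9, 67.6]
tcp_rot: [3.142, 0.029, 1.538]
ft_force: [0.5, -0.5, -2.6]
opening: 0.229
```

drive_tool(increments=[[[0.3,0,-0.01],[0,0,0]],[[0.3,0,-0.01],[0,0,0]],[[0.3,0,-0.01],[0,0,0]],[[0.3,0,-0.01],[0,0,0]],[[0.3,0,-0.01],[0,0,0]]])

```text
t: 17.78
eef_pos: [566.0, -95.0, 67.8]
tcp_rot: [-3.142, 0.029, 1.538]
ft_force: [0.3, -0.5, -2.2]
opening: 0.229
```

drive_tool(increments=[[[0.3,0,-0.01],[0,0,0]],[[0.3,0,-0.01],[0,0,0]],[[0.3,0,-0.01],[0,0,0]],[[0.3,0,-0.01],[0,0,0]],[[0.2,0,-0.01],[0,0,0]]])

```text
t: 18.2
eef_pos: [567.4, -52.7, 68.1]
tcp_rot: [-3.142, 0.029, 1.538]
ft_force: [-0.4, 0.1, -2.6]
opening: 0.228
```

```bash
python3 look.py k3
```

```text
18.25 [567.3 -52.1  68.1] [-3.141  0.028  1.539] [-0.5  1.9 -2. ] [-0.05  0.08 -0.04] 0.23
head local [-0.3 73.4] tipz 21.9
[  11.7 -100.4    7.8] 0.59
[ 9.9 52.5 14.8] 0.48
[  9.7 -14.1   7.6] 0.43
[  3.1 -59.6  11.9] 0.41
```

View pics/k3.png

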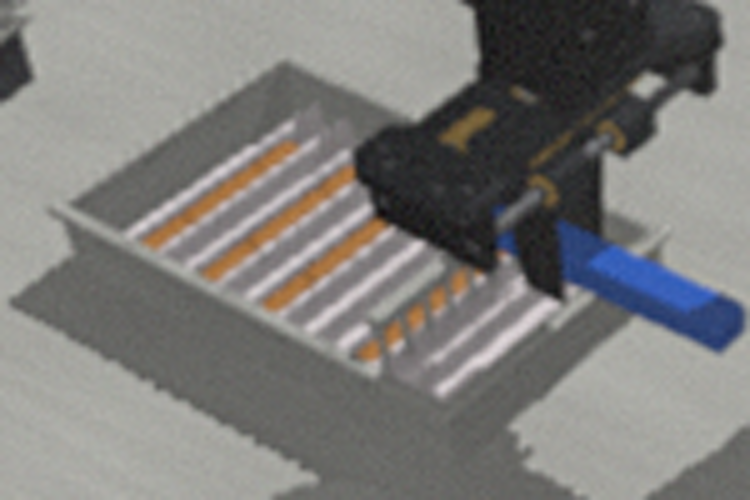

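View pics/k3t.png

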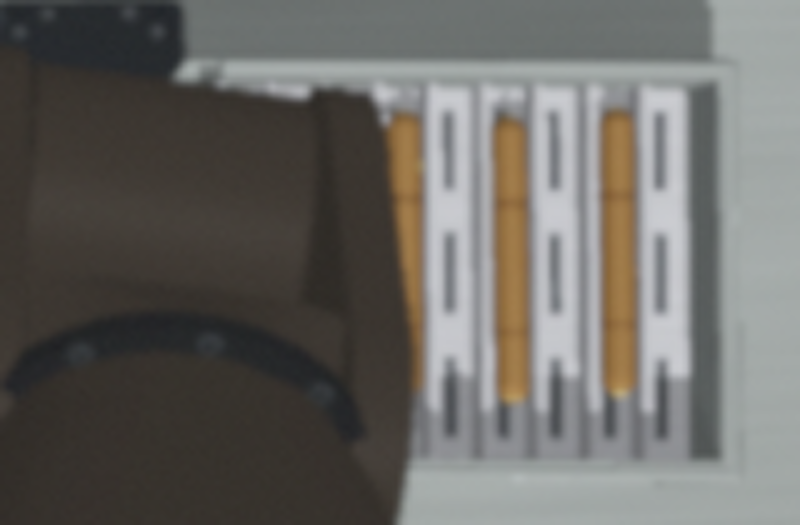

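Every stick is in its own groove, and the return pass met no force. The top view shows sticks at crop columns 405, 512 and 620, and the scene view shows the fourth at about (420,310). Lifting out.

drive_tool(increments=[[[0,0,-0.3],[0,0,0]],[[0,0,-0.6],[0,0,0]],[[0,0,-0.7],[0,0,0]],[[0,0,-0.5],[0,0,0]],[[0,0,-0.1],[0,0,0]]])

```text
t: 18.77
eef_pos: [568.5, -52.6, 137.0]
tcp_rot: [3.137, 0.029, 1.537]
ft_force: [-0.9, 0.2, -2.3]
opening: 0.23
```

```bash
sed -i 's/def plan(env,pos,yaw,n=None,down=True)/def plan(env,pos,yaw,n=None,pit=0.)/; s/\[np.pi,0,yaw\]/[np.pi,pit,yaw]/' h.py; python3 - <<'E'
from cell import env
from h import *
st(env)
plan(env,[540.1,293,134],1.298,14,pit=.029)
E
```

```text
18.77 [568.5 -52.6 137. ] [3.137 0.029 1.537] [-0.9  0.2 -2.3] [-0.09  0.02  0.01] 0.23
[[[0.82,-0.09,-0.02],[0.01,0,0.21]],[[0.82,-0.11,-0.01],[0.01,0,0.22]],[[0.81,-0.13,-0.02],[0.01,0,0.21]],[[0.82,-0.13,-0.02],[0.01,0,0.21]],[[0.81,-0.15,-0.02],[0.01,0,0.22]]]
[[[0.81,-0.17,-0.01],[0.01,0,0.21]],[[0.8,-0.18,-0.02],[0.01,0,0.21]],[[0.81,-0.19,-0.02],[0.01,0,0.22]],[[0.8,-0.21,-0.01],[0.01,0,0.21]],[[0.79,-0.21,-0.02],[0.01,0,0.22]]]
[[[0.79,-0.24,-0.01],[0.01,0,0.21]],[[0.79,-0.24,-0.02],[0.01,0,0.21]],[[0.79,-0.26,-0.02],[0.01,0,0.22]],[[0.77,-0.28,-0.01],[0.01,0,0.21]]]
end [540.  292.9 134. ] [-3.142  0.029  1.298]
```

drive_tool(increments=[[[0.82,-0.09,-0.02],[0,0,0.21]],[[0.82,-0.11,-0.01],[0,0,0.22]],[[0.81,-0.13,-0.02],[0,0,0.21]],[[0.82,-0.13,-0.02],[0,0,0.21]],[[0.81,-0.15,-0.02],[0,0,0.22]]])

```text
t: 19.18
eef_pos: [557.0, 72.1, 132.9]
tcp_rot: [3.14, 0.029, 1.451]
ft_force: [0.4, 0.2, -1.5]
opening: 0.23
```

drive_tool(increments=[[[0.81,-0.17,-0.01],[0,0,0.21]],[[0.8,-0.18,-0.02],[0,0,0.21]],[[0.81,-0.19,-0.02],[0,0,0.22]],[[0.8,-0.21,-0.01],[0,0,0.21]],[[0.79,-0.21,-0.02],[0,0,0.22]]])

```text
t: 19.6
eef_pos: [546.8, 195.6, 131.7]
tcp_rot: [3.137, 0.029, 1.365]
ft_force: [0.5, 0.3, -2.2]
opening: 0.231
```

drive_tool(increments=[[[0.79,-0.24,-0.01],[0,0,0.21]],[[0.79,-0.24,-0.02],[0,0,0.21]],[[0.79,-0.26,-0.02],[0,0,0.22]],[[0.77,-0.28,-0.01],[0,0,0.21]],[[0,0,0],[0,0,0]]])

```text
t: 20.02
eef_pos: [538.2, 296.6, 130.5]
tcp_rot: [3.135, 0.027, 1.3]
ft_force: [0.2, -0.1, -1.0]
opening: 0.227
```

drive_tool(increments=[[[0,0,0],[0,0,0]],[[0,0,0],[0,0,0]]])

```text
t: 20.18
eef_pos: [538.6, 292.8, 130.6]
tcp_rot: [3.135, 0.029, 1.299]
ft_force: [-0.0, 0.1, -3.3]
opening: 0.229
```

```bash
python3 - <<'E'
from cell import env
from h import *
st(env)
p=env.read_camera("wrist");cv2.imwrite("pics/l_w.png",p["pixels"])
p=env.read_camera("top");cv2.imwrite("pics/l_t.png",cv2.resize(p["pixels"][150:350,170:570],None,fx=2,fy=2,interpolation=2))
st(env)
plan(env,[540.1,293,75],1.298,4,pit=.029)
E
```

```text
20.18 [538.6 292.8 130.6] [3.135 0.029 1.299] [-0.   0.1 -3.3] [-0.09  0.03 -0.01] 0.229
20.28 [538.9 292.4 130.9] [3.135 0.028 1.298] [-0.1 -0.7 -2.5] [-0.11  0.04  0.  ] 0.231
[[[0.02,0.01,0.47],[0.02,0,-0.0]],[[0.02,0,0.46],[0.02,0,-0.0]],[[0.02,0.01,0.47],[0.02,-0.01,-0.0]],[[0.02,0.01,0.46],[0.02,0,-0.0]]]
end [540.2 292.9  75. ] [3.141 0.029 1.298]
```

View pics/l_w.png

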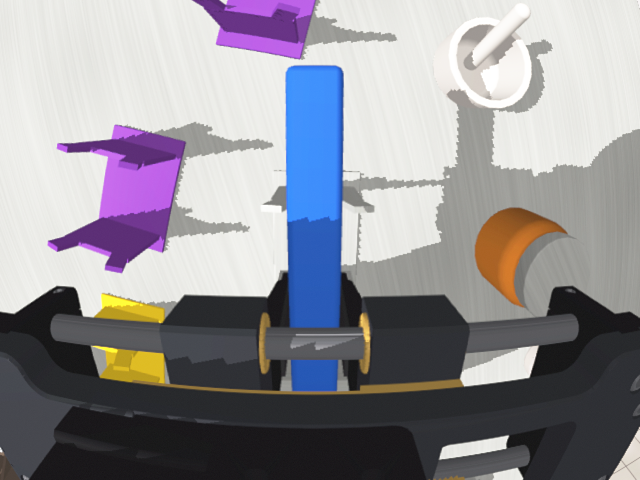

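View pics/l_t.png

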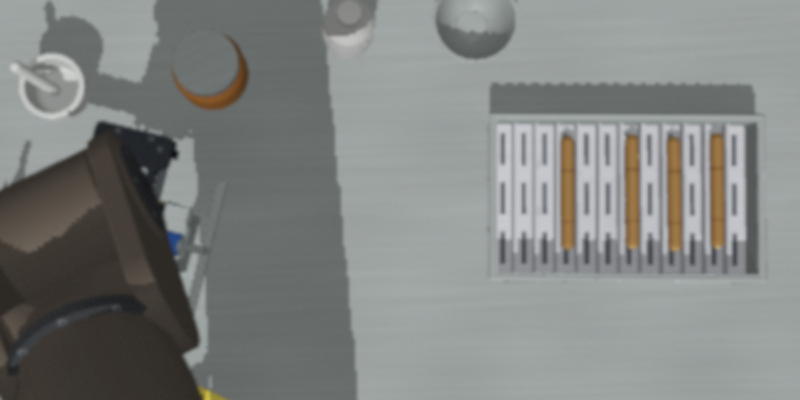

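The top view shows all four sticks straight, each in its own groove, at crop columns 568, 632, 674 and 717. The wrist view shows the handle over the grey rest. Lowering into the notches.

drive_tool(increments=[[[0.02,0.01,0.4],[0.02,0,0]],[[0.02,0.01,0.5],[0.02,0,0]],[[0.02,0.01,0.5],[0.02,0,0]],[[0.02,0.01,0.3],[0.02,0,0]],[[0,0,0.1],[0,0,0]]])

```text
t: 20.7
eef_pos: [539.9, 293.1, 75.0]
tcp_rot: [-3.14, 0.03, 1.298]
ft_force: [0.6, 0.4, -1.5]
opening: 0.229
```

drive_tool(increments=[[[0,0,0.05],[0,0,0]],[[0,0,0.05],[0,0,0]],[[0,0,0],[0,0,0]]])

```text
t: 20.95
eef_pos: [540.6, 293.9, 74.3]
tcp_rot: [3.141, 0.028, 1.299]
ft_force: [0.3, -0.5, -1.6]
opening: 0.232
```

```bash
python3 - <<'E'
from cell import env
from h import *
st(env)
E
```

```text
20.95 [540.6 293.9  74.3] [3.141 0.028 1.299] [ 0.3 -0.5 -1.6] [-0.09  0.12 -0.02] 0.232
```

drive_tool(increments=[[[-0.01,0,0.12],[0,0,0]],[[-0.01,0,0.16],[0,0,0]],[[0,0,0.14],[0,0,0]],[[0,0,0.08],[0,0,0]],[[0,0,0.03],[0,0,0]]])

```text
t: 21.37
eef_pos: [539.9, 292.8, 57.5]
tcp_rot: [-3.141, 0.028, 1.299]
ft_force: [-0.7, 0.1, -2.4]
opening: 0.228
```

drive_tool(increments=[[[0,0,0],[0,0,0]],[[0,0,0],[0,0,0]]])

```text
t: 21.53
eef_pos: [540.1, 292.9, 58.1]
tcp_rot: [3.141, 0.028, 1.299]
ft_force: [0.2, 0.2, -2.1]
opening: 0.227
```

```bash
python3 - <<'E'
from cell import env
from h import *
st(env)
p=env.read_camera("wrist");cv2.imwrite("pics/m_w.png",p["pixels"])
p=env.read_camera("scene");cv2.imwrite("pics/m_s.png",cv2.resize(p["pixels"][150:330,320:500],None,fx=3.3,fy=3.3,interpolation=2))
E
```

```text
21.53 [540.1 292.9  58.1] [3.141 0.028 1.299] [ 0.2  0.2 -2.1] [-0.11  0.09  0.01] 0.227
```

View pics/m_w.png

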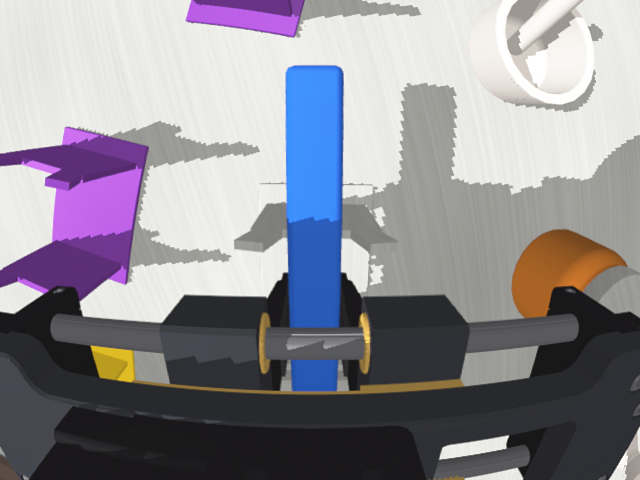

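View pics/m_s.png

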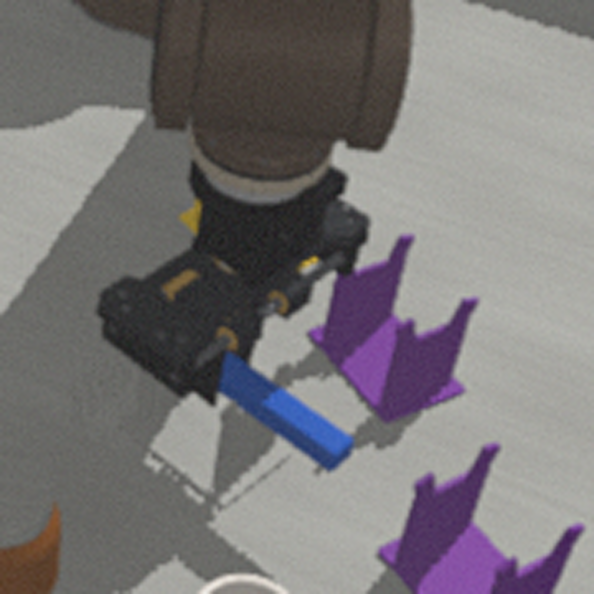

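The handle sits centred between the notch arms (columns 265–370 around 315). Lowering the last 2 mm in small steps.

drive_tool(increments=[[[0,0,0.03],[0,0,0]],[[0,0,0],[0,0,0]]])

```text
t: 21.8
eef_pos: [540.1, 292.9, 57.2]
tcp_rot: [3.141, 0.028, 1.299]
ft_force: [-0.5, -0.2, -2.0]
opening: 0.229
```

drive_tool(increments=[[[0,0,0.03],[0,0,0]],[[0,0,0],[0,0,0]]])

```text
t: 21.97
eef_pos: [540.1, 292.9, 56.5]
tcp_rot: [3.141, 0.028, 1.299]
ft_force: [-0.4, -0.2, -0.4]
opening: 0.23
```

```bash
python3 - <<'E'
from cell import env
from h import *
st(env)
E
```

```text
21.97 [540.1 292.9  56.5] [3.141 0.028 1.299] [-0.4 -0.2 -0.4] [-0.13  0.06  0.06] 0.23
```

Contact has begun: the force went from −2 to −0.4 N, at the height where I picked the rake up. Releasing.

drive_tool(increments=[[[0,0,0.01],[0,0,0]],[[0,0,0],[0,0,0]],[[0,0,0],[0,0,0]],[[0,0,0],[0,0,0]],[[0,0,0],[0,0,0]]], jaw=1)

```text
t: 22.38
eef_pos: [540.1, 292.8, 56.1]
tcp_rot: [3.141, 0.028, 1.299]
ft_force: [-0.7, -0.8, 0.4]
opening: 0.523
```

drive_tool(increments=[[[0,0,0],[0,0,0]],[[0,0,0],[0,0,0]],[[0,0,0],[0,0,0]],[[0,0,0],[0,0,0]],[[0,0,0],[0,0,0]]])

```text
t: 22.8
eef_pos: [540.1, 292.8, 56.0]
tcp_rot: [3.141, 0.028, 1.299]
ft_force: [0.0, -0.2, 0.3]
opening: 0.872
```

drive_tool(increments=[[[0,0,-0.2],[0,0,0]],[[0,0,-0.5],[0,0,0]],[[0,0,-0.8],[0,0,0]],[[0,0,-0.8],[0,0,0]],[[0,0,-0.8],[0,0,0]]])

```text
t: 23.22
eef_pos: [540.6, 295.3, 150.4]
tcp_rot: [3.141, 0.028, 1.299]
ft_force: [0.1, -0.4, -0.2]
opening: 0.998
```

```bash
python3 - <<'E'
from cell import env
from h import *
st(env)
p=env.read_camera("wrist");cv2.imwrite("pics/n_w.png",p["pixels"])
p=env.read_camera("scene");cv2.imwrite("pics/n_s.png",p["pixels"])
st(env)
E
```

```text
23.22 [540.6 295.3 150.4] [3.141 0.028 1.299] [ 0.1 -0.4 -0.2] [-0.04  0.1  -0.06] 0.998
23.32 [542.1 296.1 153.2] [3.136 0.024 1.299] [ 0.2 -0.3 -0.3] [-0.14  0.06  0.09] 1.001
```

View pics/n_w.png

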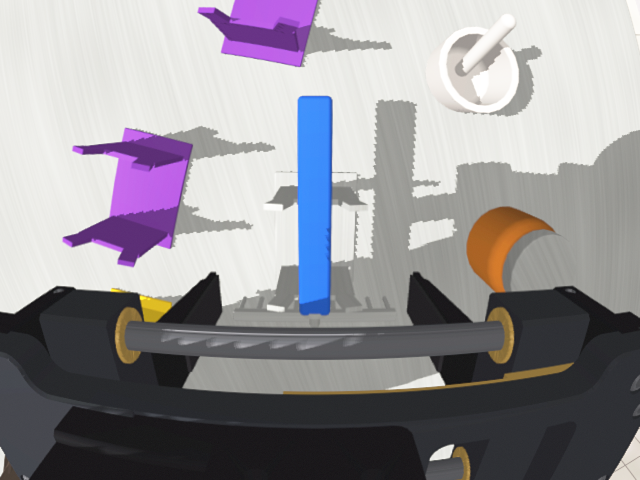

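View pics/n_s.png

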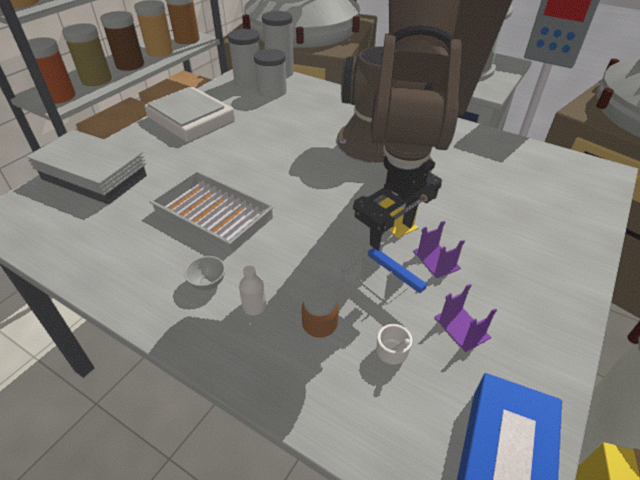

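The rake lies in both notches of the grey rest (wrist view, handle columns 298–332), the fingers are open and clear, and the other things stand where they were. Letting the arm settle, then handing in.

drive_tool(increments=[[[0,0,-0.5],[0,0,0]],[[0,0,0],[0,0,0]],[[0,0,0],[0,0,0]],[[0,0,0],[0,0,0]],[[0,0,0],[0,0,0]]])

```text
t: 23.73
eef_pos: [540.5, 295.5, 163.0]
tcp_rot: [-3.141, 0.029, 1.299]
ft_force: [0.3, -0.8, -0.6]
opening: 1.004
```

```bash
python3 - <<'E'
from cell import env
from h import *
p=env.read_camera("top")
for n,k in (("rake_grip",env.tip_of),("stick1",env.tip_of)):
    print(n,[(np.round(d["point"]).tolist(),round(d["score"],2)) for d in k(n,p)])
st(env)
print(env.job_done())
E
```

```text
rake_grip [([540.0, 294.0, 78.0], 0.84)]
stick1 [([567.0, -252.0, 11.0], 0.98), ([567.0, -289.0, 9.0], 0.9), ([567.0, -208.0, 9.0], 0.86), ([572.0, -141.0, 12.0], 0.61)]
23.88 [540.7 295.6 163.4] [-3.141  0.028  1.299] [ 0.2 -0.2  0. ] [-0.01  0.07  0.  ] 0.995
the job is handed in; nothing more can be done
None
```

I combed the four liquorice sticks into grooves of their own and laid the rake back in the notches of the grey rest. I handed the job in at 23.9 s of the 54 s allowed, with the gripper open and clear of everything.

- **Sticks:** they lie straight in the grooves at about +55, −11, −55 and −99 mm. The network puts their centres 9 to 12 mm above the bench, against the 10.5 mm expected for a seated stick. A return stroke over the grooves met no noticeable force.
- **Rake:** the network finds its grip point at (540, 294, 78) mm. I picked it up at about (540, 293), and its centre line should be at 75 mm, so it is back within the network's 4 mm accuracy.
- **Other things:** the jar, bottle, bowl and mortar looked unmoved in the pictures, and nothing but the rake touched the sticks.
- **One thing went wrong:** the first stroke jammed briefly as stick1 dropped, with about 27 N at the wrist. That tilted the rake roughly 0.03 rad in the grip. I backed off, corrected the tilt, touched off near the +66 ridge to check the tip height (the force was mostly sideways, so only a rough check), and went on slowly with no further jam.

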